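# Load the dry-block heater from the drying mat

### The arm

A 6-joint arm with a two-finger parallel gripper is mounted at the origin on the work surface. World frame = base frame: x ahead of the robot, y to its left, z up, the work surface at z = 0. Lengths are in mm, angles in rad, forces in N, time in s.
With the tool pointing down it reaches from about 300 to 950 mm from the base axis. Payload 3.1 kg.
Tool frame: the origin (TCP) lies at the very end of the fingers, on their centre line; the grasp point (between the pads) lies 19 mm behind it; z points along the fingers, x is the direction in which the jaws open and shut, and the axes are right-handed (so a half turn about z gives the same grasp; the last joint's range is limited). The gripper opens to 85 mm and grips with 20 to 120 N. Pads are 22 mm wide; open, the fingers measure 114 mm over their backs; the gripper's body (76 mm by 85 mm) begins 54 mm behind the grasp point. The pads swing forward as they close: fully open they stand 13 mm farther back than shut.
Start: joints at [-1.308, 0.308, 1.634, -0, 1.2, -0.07], TCP at [204.155, -590.722, 231.272] pointing down, gripper open.
Joint ranges: [-3.06, 3.06], [-0.79, 1.96], [0.05, 2.63], [-1.19, 4.34], [0.05, 2.64], [-2.94, 2.94]. Speed limits (rad/s): [2.79, 2.79, 3.14, 3.14, 3.14, 3.14].

### API

Orientations are given as a 3x3 rotation matrix whose columns are the frame's x, y, z axes.
In Python, from plant import observe, eyes, bot gives the robot as it stands.
- The arm moves only by the tool apply_moves, never from a script. Its argument "motion" is a list of rows, each an object with "linear": the shift along the tool's x, y, z in mm, a list of three; "turn": the turn, a rotation vector about the tool's x, y, z in rad, a list of three; "hand": the opening in per cent of the stroke, from 0 (shut) to 100 (fully open). In form: [{"linear": [tx, ty, tz], "turn": [ax, ay, az], "hand": hand}, ...]. A call has 1 to 5 rows; each row is the pose to reach, as a shift and turn from the pose measured when the call began, along the tool's axes at that moment; what a row does not reach only later rows make up. A row lasts 1/12 s, in which the tool goes at most 41.7 mm and 7.16 degrees, less where a joint would pass 70% of its speed; a pose out of reach is approached as far as the arm can. A call with a gripper value outside its range is refused whole. The fingers move at their own pace and stop on an object; "squeeze" is the grip in N (left out, the last holds). Time passes only in rows, so rows that repeat a pose let the fingers close. It gives the time, the measured TCP pose, the force and the opening at its end, in the units of the state.
- observe(): the state, without advancing time (a new reading comes with each control period).
- eyes.get_image(name): name is "scene" or "top" or "wrist"; returns (picture, depth): 480x640x3 uint8, blue, green, red; 480x640 float32, mm along the optical axis (not along the pixel's ray), 0 where there is no reading.
- eyes.camera_info(name): a dict with "K" (3x3 intrinsics, pixels), "k1" (the pictures are not rectified: a ray, as slopes to the right and down, at radius r is drawn at 1 + k1 r^2 times it, then the intrinsics apply), "pose" (4x4, takes a point from camera to world coordinates); the wrist camera has in their place "mount" (4x4, takes a point from camera to tool coordinates, whose origin is the TCP and whose axes are the tool frame's). Camera axes: x right, y down, z forward; pixel columns grow to the right and rows downward; lengths in mm; the calibration is good to about 2 mm. A picture is of the moment at which its call begins: read the wrist's pose just before it. camera_info takes no time and is no camera call.
- bot.job_done(): hands the job in, once; it reports no verdict.
The state is a dict: "clock": time; "joint_pos": joint angles; "joint_velocities": joint speeds; "joint_efforts": joint torques, N m; "position": TCP position; "orientation": TCP orientation; "wrist_force": force on the tool from outside, world axes, zero at the start; "moment": the same for the moment, N m; "grip_width": finger opening in mm.
Only numpy, scipy, OpenCV 4.12 (cv2) and the standard library are available. Lean on these libraries where they do the work, as an engineer would, in place of code of your own. Each camera call takes 0.05 s, during which the arm holds its last target. There are 200 camera calls.

### The job

Get the dry-block heater going: open its hood and seat every aluminium block from the drying mat in its pocket, wells facing up and flat on the pocket floor, side by side. Any block left to drain wells down must be turned over first. When all the blocks are in, shut the hood fully and then press the start key; do not touch the glass flask.

Things in the scene. Friction and masses are not known exactly. Their poses are not given: they have to be found in the camera images.
- heater: fixed white dry-block heater, 260 (own x) by 160 mm (own y); origin under its centre, own x towards its hinge side, z up. Its deck is 90 mm above the bench. In the deck is one pocket, 146 (x) by 55 mm (y), 22 mm deep, centred at own x = +20 mm. Three blocks fit in a row along x, 50 mm sides along y, 5 mm of play in all for each, both ways; they stand 20 mm proud. A control panel slopes down 15 degrees in front
- bay0 (a point): point on the pocket's floor, 68 mm above the bench, at the place of the rearmost (hinge end) block; axes as the heater's. The three places lie 48.7 mm apart along own x, with no walls between them
- bay1 (a point): point on the pocket's floor, 68 mm above the bench, at the place of the middle block; axes as the heater's. The three places lie 48.7 mm apart along own x, with no walls between them
- bay2 (a point): point on the pocket's floor, 68 mm above the bench, at the place of the front (panel end) block; axes as the heater's. The three places lie 48.7 mm apart along own x, with no walls between them
- lid (a joint): angle of the heater's clear hood, rad: 0 = shut over the pocket, 1.57 = upright, 1.75 = fully open. Hinged at the rear of the deck (own +x side) about the heater's y; its front end rises. A stiff hinge: it stays where it is left; about 3 N at the handle raises it. Starts shut or a little raised. The hood is 174 mm long from the hinge, 124 mm wide, 34 mm high, with front and side walls
- lid_handle (a point): centre of the hood's black grip near its front end: a round bar 26 mm long, 16 mm in diameter, along the heater's y, on a neck; 18 mm above the hood's outer face, 168 mm from the hinge axis. The point turns with the hood (own y along the bar); shut, it is 144 mm above the bench
- lid_hinge (a point): point on the hood's hinge axis, in the middle of its width, 92 mm above the bench
- start (a joint): travel of the white round start key on the panel, m: 0 = up, 0.005 = fully pressed. A spring key, 5 N to press fully, that comes up again by itself; it counts beyond 3 mm
- start_top (a point): centre of the top of the start key, 20 mm in diameter, 10 mm out of its round collar (36 mm) on the right half of the sloping panel (the heater's -y side); own z points out of the panel, opposite to the way it is pressed
- mat: fixed grey drying mat, 300 (own x) by 400 (own y) by 4 mm thick, on the bench beside the heater; origin under its centre. The blocks lie on it
- flask: glass conical flask upright on the bench, beyond the gap between mat and heater: 76 mm wide at the foot, 112 mm tall, origin at the centre of its foot. A bystander: not to be touched
- block0: loose aluminium heater block, 50 (own x) by 44 (own y) by 42 mm (own z), about 210 g; origin at its centre. Own +z points out of its well face, which has six round wells of 11 mm (two rows of three) and a small hole in the middle; the underside and the sides are plain. It lies on the mat wells down (own z down) or wells up. May be absent
- block1: loose aluminium heater block, 50 (own x) by 44 (own y) by 42 mm (own z), about 210 g; origin at its centre. Own +z points out of its well face, which has six round wells of 11 mm (two rows of three) and a small hole in the middle; the underside and the sides are plain. It lies on the mat wells down (own z down) or wells up. May be absent
- block2: loose aluminium heater block, 50 (own x) by 44 (own y) by 42 mm (own z), about 210 g; origin at its centre. Own +z points out of its well face, which has six round wells of 11 mm (two rows of three) and a small hole in the middle; the underside and the sides are plain. It lies on the mat wells down (own z down) or wells up. May be absent

How it is judged:
By the outcome, as a careful person would: the job done as asked, in the order asked, and still so for the second after the job is handed in, with the robot touching nothing.
Of block0, block1, block2 only 2 to 3 are there at a start; the rules pass over those that are not, and their reading is None.
At some moment in a run one of block0, block1, block2 may be knocked a few centimetres aside while the robot is not near it.
Once in a run the grip may slacken for a moment while it holds something.
It also fails if it takes over 210 s, if anything falls off the work surface, if the arm or the gripper's body presses on something with over 40 N, if the wrist force passes 120 N, or if a joint passes its speed limit or range.

## Working session

There is one attempt and no reset: what is moved stays moved. The work goes in short steps, Python scripts to look and compute and a tool call to move; the robot and the scene stay as the last step left them, time stands still between calls to the robot, and variables do not carry over. Pictures are saved under pics/ and viewed, about 12 in all and at most 16, crops included, and the job is handed in when it is done.

Besides the shell and the picture viewer there is one more tool, called after ">>>" as a command line: name --argument value ..., lists and objects as JSON in quotes. apply_moves: Moves the arm, as the interface text tells. Its arguments: {"type":"object","properties":{"motion":{"type":"array","items":{"type":"object","properties":{"linear":{"type":"array","items":{"type":"number"}},"turn":{"type":"array","items":{"type":"number"}},"hand":{"type":"number"}}}},"squeeze":{"type":"number"}},"required":["motion"]}

```bash
ls; mkdir -p pics
cat > h.py <<'E'
import numpy as np, cv2
from scipy.spatial.transform import Rotation as R
from plant import observe, eyes, bot
def pose():
    s=observe(); T=np.eye(4); T[:3,:3]=np.array(s["orientation"]).reshape(3,3); T[:3,3]=s["position"]; return T
def cam(name):
    T=pose(); i=eyes.camera_info(name); im,d=eyes.get_image(name)
    P=np.array(i["pose"]) if "pose" in i else T@np.array(i["mount"])
    return im,d,np.array(i["K"]),i["k1"],P
def ray(u,v,K,k1):
    p=cv2.undistortPoints(np.array([[[u,v]]],float),K,np.array([k1,0,0,0.]))[0,0]
    return np.array([p[0],p[1],1.])
def pt(c,u,v,z=None):
    im,d,K,k1,P=c; r=ray(u,v,K,k1)
    if z is None:
        w=d[int(v)-1:int(v)+2,int(u)-1:int(u)+2]; dd=np.median(w[w>0]) if (w>0).any() else np.nan
        return P[:3,:3]@(r*dd)+P[:3,3]
    g=P[:3,:3]@r; return P[:3,3]+g*(z-P[2,3])/g[2]
def save(c,n): np.savez('/tmp/'+n+'.npz',*c)
def load(n):
    f=np.load('/tmp/'+n+'.npz'); return [f['arr_%d'%i] for i in range(3)]+[float(f['arr_3']),f['arr_4']]
def shift(target,T=None,Rt=None):
    T=pose() if T is None else T
    l=T[:3,:3].T@(np.array(target)-T[:3,3])
    t=np.zeros(3) if Rt is None else R.from_matrix(T[:3,:3].T@Rt).as_rotvec()
    return l.round(1),t.round(3)
E
python3 - <<'E'
from h import *
for n in("top","scene"):
    c=cam(n); save(c,n+'0'); cv2.imwrite('pics/%s0.png'%n,c[0]); print(n,c[2].round(1).tolist(),c[3],c[4].round(3).tolist())
print(observe()); print(eyes.camera_info("wrist"))
E
```

```text
pics
top [[594.0, 0.0, 327.2], [0.0, 594.0, 236.8], [0.0, 0.0, 1.0]] -0.04361138379570446 [[0.022, -0.988, 0.152, 424.158], [-1.0, -0.019, 0.019, -60.839], [-0.016, -0.153, -0.988, 1046.872], [0.0, 0.0, 0.0, 1.0]]
scene [[521.9, 0.0, 316.8], [0.0, 521.9, 237.3], [0.0, 0.0, 1.0]] -0.07159153528120127 [[-0.565, 0.554, -0.612, 1220.331], [0.825, 0.383, -0.415, 391.165], [0.004, -0.74, -0.673, 823.728], [0.0, 0.0, 0.0, 1.0]]
{'clock': 0.1, 'joint_pos': array([-1.30772244e+00,  3.08962660e-01,  1.63508476e+00, -2.68195267e-05,
        1.19973108e+00, -6.97383250e-02]), 'joint_velocities': array([ 0.00033714, -0.0016342 , -0.00221548,  0.00083412, -0.00080852,
       -0.00040457]), 'joint_efforts': array([-1.03247762e-04, -4.16407657e+01, -2.77645022e+01, -5.48044716e-05,
        4.04536666e-03,  1.11289273e-05]), 'position': array([ 203.931521  , -589.97607137,  230.12193976]), 'orientation': array([[ 3.26710788e-01, -9.45124177e-01, -5.92562823e-04],
       [-9.45121843e-01, -3.26711301e-01,  2.10414060e-03],
       [-2.18227112e-03, -1.27401366e-04, -9.99997611e-01]]), 'wrist_force': array([ 0.32144932, -0.0186548 ,  0.39039691]), 'moment': array([-0.00400475,  0.01704336, -0.0247462 ]), 'grip_width': 84.96354113677621}
{'K': array([[358.99480455,   0.        , 310.98954337],
       [  0.        , 358.99480455, 238.83124195],
       [  0.        ,   0.        ,   1.        ]]), 'k1': -0.02133272601829911, 'mount': array([[ 9.99999581e-01,  7.97048759e-04, -4.50222751e-04,
         1.78868474e+00],
       [-6.24209939e-04,  9.53462806e-01,  3.01510014e-01,
        -7.56403708e+01],
       [ 6.69588830e-04, -3.01509607e-01,  9.53462904e-01,
        -1.41204686e+02],
       [ 0.00000000e+00,  0.00000000e+00,  0.00000000e+00,
         1.00000000e+00]])}
```

View pics/top0.png

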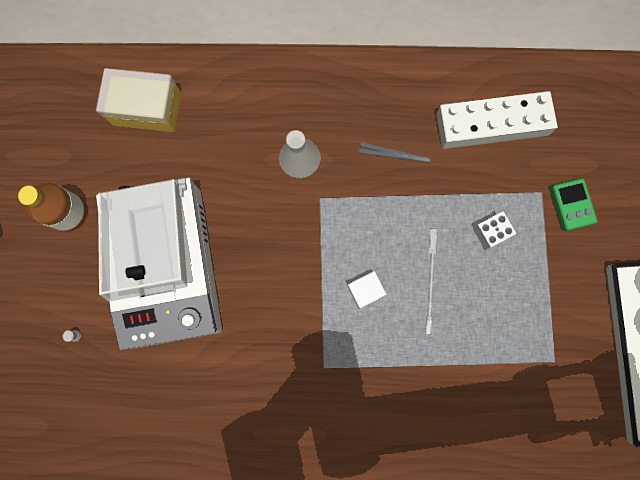

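View pics/scene0.png

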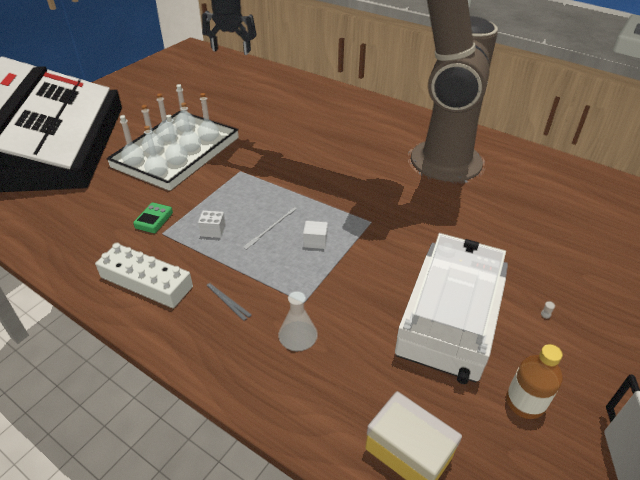

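The top view shows the heater at upper left (hood about (140,240), knob (188,320)). Two blocks are on the mat: one wells down at (366,288), one wells up at (494,229). The third is absent, and the flask is at (299,155).

Run:
```python
from h import *
c=load('top0'); im=c[0]
a=cv2.resize(im[170:360,85:230],None,fx=3.1,fy=3.1,interpolation=cv2.INTER_CUBIC)
b=cv2.resize(im[260:315,340:395],None,fx=5,fy=5,interpolation=cv2.INTER_CUBIC)
d=cv2.resize(im[205:260,467:522],None,fx=5,fy=5,interpolation=cv2.INTER_CUBIC)
o=np.zeros((600,760,3),np.uint8); o[:a.shape[0],:a.shape[1]]=a; o[:275,470:745]=b; o[300:575,470:745]=d
cv2.imwrite('pics/c1.png',o)
# block top faces from depth: height map
D=c[1]; 
def world(c,ys,xs):
    im,d,K,k1,P=c; p=cv2.undistortPoints(np.stack([xs,ys],1).astype(float)[:,None],K,np.array([k1,0,0,0.]))[:,0]
    z=d[ys,xs]; q=np.c_[p[:,0]*z,p[:,1]*z,z]; return q@P[:3,:3].T+P[:3,3]
for n,(u0,v0) in dict(A=(366,288),B=(494,229)).items():
    ys,xs=np.mgrid[v0-35:v0+35,u0-35:u0+35].reshape(2,-1); ok=D[ys,xs]>0; w=world(c,ys[ok],xs[ok])
    w2=w[(w[:,2]>38)]; print(n,len(w2),w2.mean(0).round(1),np.percentile(w2[:,2],[5,50,95]).round(1)); 
    r=cv2.minAreaRect(w2[:,:2].astype(np.float32)); print(r)
ys,xs=np.mgrid[170:360,85:230].reshape(2,-1); ok=D[ys,xs]>0; w=world(c,ys[ok],xs[ok])
h=np.histogram(w[:,2],bins=np.arange(-10,180,5)); print(list(zip(h[1].astype(int),h[0])))
for p in [(188,320),(135,271),(119,348),(221,332),(97,222),(300,135),(300,155)]: print(p,pt(c,*p).round(1))
```

```text
A 784 [ 490.7 -109.9   46.3] [43.5 46.3 49.2]
((490.87225341796875, -110.0457992553711), (43.622413635253906, 50.12508010864258), 27.52678871154785)
B 613 [ 597.6 -329.2   45.6] [39.9 46.  48.9]
((598.169921875, -330.22760009765625), (44.07975769042969, 52.452449798583984), 28.56406021118164)
[(np.int64(-10), np.int64(20)), (np.int64(-5), np.int64(3993)), (np.int64(0), np.int64(6157)), (np.int64(5), np.int64(97)), (np.int64(10), np.int64(56)), (np.int64(15), np.int64(81)), (np.int64(20), np.int64(78)), (np.int64(25), np.int64(91)), (np.int64(30), np.int64(89)), (np.int64(35), np.int64(110)), (np.int64(40), np.int64(111)), (np.int64(45), np.int64(95)), (np.int64(50), np.int64(134)), (np.int64(55), np.int64(109)), (np.int64(60), np.int64(59)), (np.int64(65), np.int64(118)), (np.int64(70), np.int64(520)), (np.int64(75), np.int64(1012)), (np.int64(80), np.int64(944)), (np.int64(85), np.int64(2143)), (np.int64(90), np.int64(1887)), (np.int64(95), np.int64(171)), (np.int64(100), np.int64(140)), (np.int64(105), np.int64(25)), (np.int64(110), np.int64(31)), (np.int64(115), np.int64(44)), (np.int64(120), np.int64(73)), (np.int64(125), np.int64(528)), (np.int64(130), np.int64(843)), (np.int64(135), np.int64(857)), (np.int64(140), np.int64(946)), (np.int64(145), np.int64(1006)), (np.int64(150), np.int64(983)), (np.int64(155), np.int64(1031)), (np.int64(160), np.int64(990)), (np.int64(165), np.int64(868)), (np.int64(170), np.int64(733))]
(188, 320) [431.9 175.7 102.1]
(135, 271) [499.8 234.4 194.1]
(119, 348) [383.9 295.   71. ]
(221, 332) [413.3 141.8   0.6]
(97, 222) [604.3 377.4   1.3]
(300, 135) [735.9   5.7 112.5]
(300, 155) [714.8   7.7  69.4]
```

View pics/c1.png

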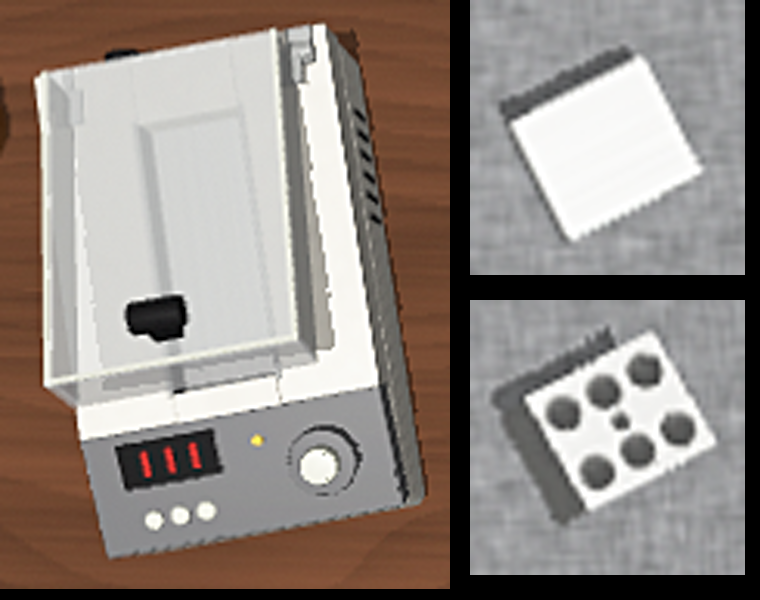

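The crop shows the hood a little raised, with the black grip at top-image (135,272) and the start key at (188,320). Block A shows a plain face (wells down) and block B shows its wells.

```bash
python3 - <<'E'
from h import *
c=load('top0')
o=lambda x,y:(x/3.1+85,y/3.1+170)
fr=pt(c,*o(380,385),z=90);rr=pt(c,*o(325,25),z=90);fl=pt(c,*o(80,440),z=90)
print(fr,rr,fl, np.linalg.norm(fl-fr),np.linalg.norm(rr-fr))
a=rr-fr;b=fl-fr;print('yaw',np.degrees(np.arctan2(a[1],a[0])),np.degrees(np.arctan2(-b[0],b[1])))
yaw=np.arctan2(a[1],a[0])*.5+.5*np.arctan2(-b[0],b[1])
X=np.array([np.cos(yaw),np.sin(yaw)]);Y=np.array([-X[1],X[0]])
# origin: rear right corner = (+130,-80)
for n,p,l in(('rr',rr,(130,-80)),):
    O=p[:2]-X*l[0]-Y*l[1]
print('O',O,'yaw',np.degrees(yaw)); print('fr own',(fr[:2]-O)@X,(fr[:2]-O)@Y)
# lid from depth
im,D,K,k1,P=c
ys,xs=np.mgrid[180:305,95:190].reshape(2,-1)
p=cv2.undistortPoints(np.stack([xs,ys],1).astype(float)[:,None],K,np.array([k1,0,0,0.]))[:,0]
z=D[ys,xs];w=(np.c_[p*z[:,None],z])@P[:3,:3].T+P[:3,3]
own=np.c_[(w[:,:2]-O)@X,(w[:,:2]-O)@Y,w[:,2]]
m=(own[:,2]>120)&(own[:,2]<178)&(own[:,0]<110)
A=np.c_[own[m,0],own[m,1],np.ones(m.sum())]; s=np.linalg.lstsq(A,own[m,2],rcond=None)[0];print('lid plane',s,'range',np.percentile(own[m,:2],[0,50,100],axis=0))
h=own[own[:,2]>180];print('handle',len(h),np.percentile(h,[2,50,98],axis=0).round(1))
hh=w[own[:,2]>180];print(hh.mean(0))
print('key own',[( (pt(c,188,320,z=zz)[:2]-O)@X,(pt(c,188,320,z=zz)[:2]-O)@Y,pt(c,188,320,z=zz)) for zz in (95,)])
# scene camera check
s=load('scene0')
E
python3 - <<'E'
import cv2
im=cv2.imread('pics/scene0.png'); cv2.imwrite('pics/c2.png',cv2.resize(im[225:385,385:525],None,fx=3.7,fy=3.7,interpolation=cv2.INTER_CUBIC))
E
```

```text
[474.03408033 149.10848998  90.        ] [666.15442948 189.00688373  90.        ] [441.75665348 305.62267861  90.        ] 159.807770541841 196.21954638025528
yaw 11.732076392029683 11.652567864383801
O [522.63944668 241.00159225] yaw 11.692322128206742
fr own -66.21949914846365 -80.13614550765205
lid plane [-2.28633970e-01  2.73707511e-02  1.57686002e+02] range [[-54.51425257 -62.37955577]
 [ 22.58866283  -3.65799867]
 [109.98752793  64.05900397]]
handle 240 [[-157.6 -275.6  181.6]
 [ -25.3   -3.   193. ]
 [ -15.8   12.1 1046.9]]
[488.8521138  193.25519875 312.83897626]
key own [(np.float64(-101.70374598882213), np.float64(-43.83977937225429), array([431.9304534 , 177.46060751,  95.        ]))]
```

View pics/c2.png

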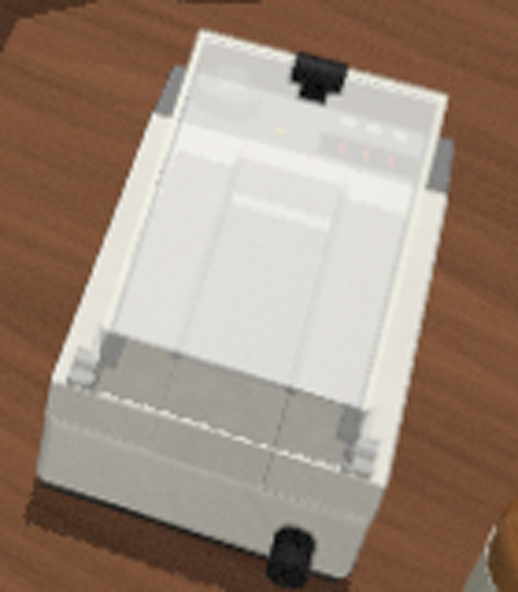

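The scene view confirms the hood is slightly raised, hinged at the far end, with its grip near the robot. I'll move the wrist over the grip.

```bash
cat >> h.py <<'E'
O=np.array([522.6,241.0]); YAW=np.radians(11.69)
def own2w(x,y,z): c,s=np.cos(YAW),np.sin(YAW); return np.array([O[0]+c*x-s*y,O[1]+s*x+c*y,z])
def Rdown(yaw):  # tool x at yaw (rad), z down
    x=np.array([np.cos(yaw),np.sin(yaw),0]); z=np.array([0,0,-1.]); return np.c_[x,np.cross(z,x),z]
def plan(target,Rt,n,T=None):
    "n calls; prints final row of each call relative to its start"
    T=pose() if T is None else T; rv=R.from_matrix(T[:3,:3].T@Rt).as_rotvec(); p0=T[:3,3]; prev=T.copy()
    for k in range(1,n+1):
        N=np.eye(4); N[:3,:3]=T[:3,:3]@R.from_rotvec(rv*k/n).as_matrix(); N[:3,3]=p0+(np.array(target)-p0)*k/n
        l=prev[:3,:3].T@(N[:3,3]-prev[:3,3]); t=R.from_matrix(prev[:3,:3].T@N[:3,:3]).as_rotvec()
        print(k,l.round(1).tolist(),t.round(3).tolist()); prev=N
E
python3 - <<'E'
from h import *
plan(own2w(-30,0,330),Rdown(YAW+np.pi/2),5)
E
```

```text
1 [-137.1, -108.6, -19.7] [-0.001, 0.0, -0.603]
2 [-51.4, -167.1, -19.8] [-0.001, 0.0, -0.603]
3 [52.4, -166.8, -19.9] [-0.001, 0.0, -0.603]
4 [137.7, -107.7, -20.0] [-0.001, 0.0, -0.603]
5 [174.5, -10.7, -20.0] [-0.001, 0.0, -0.603]
```

>>> apply_moves --motion '[{"linear":[-137,-109,-20],"turn":[0,0,-0.603],"hand":100},{"linear":[-137,-109,-20],"turn":[0,0,-0.603],"hand":100},{"linear":[-137,-109,-20],"turn":[0,0,-0.603],"hand":100},{"linear":[-137,-109,-20],"turn":[0,0,-0.603],"hand":100},{"linear":[-137,-109,-20],"turn":[0,0,-0.603],"hand":100}]'

```text
clock: 0.52
position: [263.1, -419.3, 249.8]
orientation: [[0.81, -0.587, -0.001], [-0.587, -0.81, 0.007], [-0.005, -0.005, -1.0]]
wrist_force: [-0.6, 0.9, -0.4]
grip_width: 85.6
```

>>> apply_moves --motion '[{"linear":[-51,-167,-20],"turn":[0,0,-0.603],"hand":100},{"linear":[-51,-167,-20],"turn":[0,0,-0.603],"hand":100},{"linear":[-51,-167,-20],"turn":[0,0,-0.603],"hand":100},{"linear":[-51,-167,-20],"turn":[0,0,-0.603],"hand":100},{"linear":[-51,-167,-20],"turn":[0,0,-0.603],"hand":100}]'

```text
clock: 0.93
position: [320.2, -249.9, 271.0]
orientation: [[1.0, -0.015, -0.0], [-0.015, -1.0, 0.01], [-0.0, -0.01, -1.0]]
wrist_force: [-0.2, 0.1, 0.6]
grip_width: 85.3
```

>>> apply_moves --motion '[{"linear":[52,-167,-20],"turn":[0,0,-0.603],"hand":100},{"linear":[52,-167,-20],"turn":[0,0,-0.603],"hand":100},{"linear":[52,-167,-20],"turn":[0,0,-0.603],"hand":100},{"linear":[52,-167,-20],"turn":[0,0,-0.603],"hand":100},{"linear":[52,-167,-20],"turn":[0,0,-0.603],"hand":100}]'

```text
clock: 1.35
position: [375.5, -79.5, 293.1]
orientation: [[0.827, 0.563, 0.002], [0.563, -0.827, 0.012], [0.008, -0.009, -1.0]]
wrist_force: [-1.0, -1.3, -0.1]
grip_width: 85.7
```

>>> apply_moves --motion '[{"linear":[138,-108,-20],"turn":[0,0,-0.603],"hand":100},{"linear":[138,-108,-20],"turn":[0,0,-0.603],"hand":100},{"linear":[138,-108,-20],"turn":[0,0,-0.603],"hand":100},{"linear":[138,-108,-20],"turn":[0,0,-0.603],"hand":100},{"linear":[138,-108,-20],"turn":[0,0,-0.603],"hand":100}]'

```text
clock: 1.77
position: [429.7, 91.8, 316.0]
orientation: [[0.352, 0.936, 0.003], [0.936, -0.352, 0.015], [0.015, -0.002, -1.0]]
wrist_force: [0.3, -0.4, -0.9]
grip_width: 85.6
```

>>> apply_moves --motion '[{"linear":[174,-11,-20],"turn":[0,0,-0.603],"hand":100},{"linear":[174,-11,-20],"turn":[0,0,-0.603],"hand":100},{"linear":[174,-11,-20],"turn":[0,0,-0.603],"hand":100},{"linear":[174,-11,-20],"turn":[0,0,-0.603],"hand":100},{"linear":[174,-11,-20],"turn":[0,0,-0.603],"hand":100}]'

```text
clock: 2.18
position: [481.5, 263.2, 338.9]
orientation: [[-0.25, 0.968, 0.005], [0.968, 0.25, 0.018], [0.017, 0.009, -1.0]]
wrist_force: [0.6, -0.2, 0.5]
grip_width: 85.3
```

Run:
```python
from h import *
s=observe(); print(s["clock"],s["position"],s["joint_pos"],s["orientation"])
plan(own2w(-30,0,330),Rdown(YAW+np.pi/2),1)
c=cam("wrist"); save(c,'w1'); cv2.imwrite('pics/w1.png',c[0])
```

```text
2.1833 [481.4743714  263.15155172 338.895719  ] [ 0.41209523  0.07012412  1.69773955  0.01538779  1.36219908 -1.4142051 ] [[-0.24977065  0.96829431  0.00455577]
 [ 0.96816102  0.2496496   0.01842044]
 [ 0.01669907  0.00901161 -0.99981995]]
1 [-30.4, 4.2, 8.4] [0.009, -0.017, 0.048]
```

View pics/w1.png

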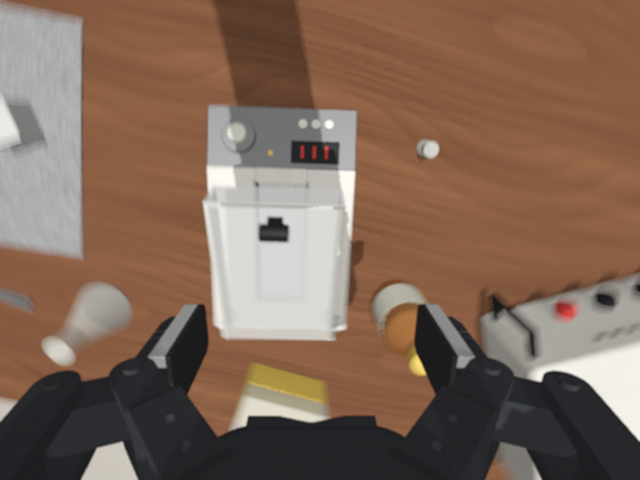

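The wrist view shows the grip at (273,233), the key at (237,133), and the deck front edge from (207,168) to (356,170).

Run:
```python
from h import *
c=load('w1')
def ow(p): d=p[:2]-O; cc,s=np.cos(YAW),np.sin(YAW); return np.round([d[0]*cc+d[1]*s,-d[0]*s+d[1]*cc,p[2]],1)
for n,u,v,z in [('bar',273,232,185),('barL',259.5,232,184),('barR',288,232,184),('deckfl',207,168,90),('deckfr',356,170,90),('key',237,133,95)]:
    print(n,ow(pt(c,u,v,z)),ow(pt(c,u,v)),pt(c,u,v,z).round(1))
a=pt(c,207,168,90);b=pt(c,356,170,90);d=b-a;print(np.degrees(np.arctan2(-d[0],d[1])))
t=load('top0'); print('top bar',ow(pt(t,135.6,270.3,184)), pt(t,135.6,270.3).round(1))
```

```text
bar [-24.3  -1.1 185. ] [-26.3  -0.6 191.5] [499. 235. 185.]
barL [-23.5 -12.7 184. ] [-25.8 -11.8 191.5] [502.2 223.8 184. ]
barR [-24.6  11.7 184. ] [-18.4  11.  164.1] [496.2 247.5 184. ]
deckfl [-63.4 -80.1  90. ] [-63.1 -80.8  87.5] [476.7 149.7  90. ]
deckfr [-68.7  79.5  90. ] [-57.7  93.1  -1.7] [439.2 304.9  90. ]
key [-101.2  -46.8   95. ] [-101.4  -45.6  101.5] [433.  174.7  95. ]
13.5769450982023
top bar [-21.2   0.4 184. ] [500.9 233.8 193.5]
```

Run:
```python
from h import *
T=pose(); Rt=Rdown(YAW+np.pi/2)
plan(own2w(-24,0,173),Rt,1)
# arc plan, heater frame = tool frame (x=own y, y=own x, z=-z)
b=lambda a:np.array([0,-168*np.cos(a)+52*np.sin(a),-(168*np.sin(a)+52*np.cos(a))])
p=b(.24)
for a in np.arange(.4,1.76,.16): print(round(a,2),(b(a)-p).round(0))
```

```text
1 [-33.6, 8.5, 165.4] [0.009, -0.017, 0.053]
0.4 [  0.  16. -23.]
0.56 [  0.  36. -43.]
0.72 [  0.  59. -59.]
0.88 [  0.  84. -72.]
1.04 [  0. 111. -81.]
1.2 [  0. 138. -85.]
1.36 [  0. 167. -85.]
1.52 [  0. 194. -80.]
1.68 [  0. 221. -71.]
```

>>> apply_moves --motion '[{"linear":[-33,7,70],"turn":[0.009,-0.017,0.053],"hand":70},{"linear":[-33,7,90],"turn":[0.009,-0.017,0.053],"hand":70},{"linear":[-33.5,8,120],"turn":[0.009,-0.017,0.053],"hand":70},{"linear":[-33.5,8.5,150],"turn":[0.009,-0.017,0.053],"hand":70},{"linear":[-33.5,8.5,165],"turn":[0.009,-0.017,0.053],"hand":70}]'

```text
clock: 2.65
position: [495.2, 233.8, 167.6]
orientation: [[-0.2, 0.98, -0.01], [0.98, 0.2, -0.004], [-0.002, -0.01, -1.0]]
wrist_force: [-0.6, 0.0, -0.4]
grip_width: 59.8
```

Run:
```python
from h import *
s=observe();print(s["position"],s["grip_width"],s["wrist_force"])
plan(own2w(-24,0,173),Rdown(YAW+np.pi/2),1)
c=cam("wrist"); save(c,'w2'); cv2.imwrite('pics/w2.png',c[0])
```

```text
[495.21430778 233.80224876 167.63296682] 59.79330890316032 [-0.59114353  0.03264222 -0.35315106]
1 [1.5, 4.2, -5.4] [-0.01, 0.002, -0.003]
```

View pics/w2.png

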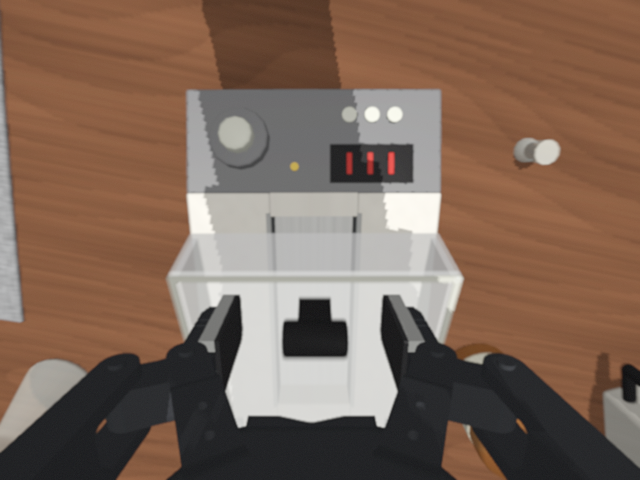

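The bar at (315,338) lies between the pads, so I'll close on it.

>>> apply_moves --motion '[{"linear":[1.5,4,-4.5],"turn":[-0.01,0,0],"hand":60},{"linear":[1.5,4,-4.5],"turn":[-0.01,0,0],"hand":15},{"linear":[1.5,4,-4.5],"turn":[-0.01,0,0],"hand":15},{"linear":[1.5,4,-4.5],"turn":[-0.01,0,0],"hand":15},{"linear":[1.5,4,-4.5],"turn":[-0.01,0,0],"hand":15}]' --squeeze 30

```text
clock: 3.12
position: [499.0, 236.0, 172.4]
orientation: [[-0.2, 0.98, 0.001], [0.98, 0.2, -0.002], [-0.002, 0.0, -1.0]]
wrist_force: [0.0, -0.7, 2.0]
grip_width: 25.3
```

>>> apply_moves --motion '[{"linear":[0,0,0],"turn":[0,0,0],"hand":15},{"linear":[0,0,0],"turn":[0,0,0],"hand":15},{"linear":[0,0,0],"turn":[0,0,0],"hand":15}]'

```text
clock: 3.37
position: [499.5, 236.1, 173.1]
orientation: [[-0.2, 0.98, 0.002], [0.98, 0.2, -0.002], [-0.002, 0.002, -1.0]]
wrist_force: [1.4, -1.1, -0.8]
grip_width: 25.0
```

>>> apply_moves --motion '[{"linear":[0,7,-12],"turn":[0,0,0],"hand":15},{"linear":[0,16,-23],"turn":[0,0,0],"hand":15},{"linear":[0,26,-33],"turn":[0,0,0],"hand":15},{"linear":[0,36,-43],"turn":[0,0,0],"hand":15},{"linear":[0,47,-52],"turn":[0,0,0],"hand":15}]'

```text
clock: 3.78
position: [545.2, 245.4, 222.5]
orientation: [[-0.2, 0.98, 0.0], [0.98, 0.2, -0.002], [-0.002, -0.0, -1.0]]
wrist_force: [5.6, 1.8, -15.4]
grip_width: 25.1
```

Run:
```python
from h import *
s=observe();p=s["position"];print(p,s["grip_width"],s["wrist_force"])
d=p[:2]-O;x=d[0]*np.cos(YAW)+d[1]*np.sin(YAW);z=p[2]+10
print('own x',x,'y',-d[0]*np.sin(YAW)+d[1]*np.cos(YAW))
for xh in (120,123,126):
    v=np.array([xh-x,z-92]);print(xh,np.linalg.norm(v),np.hypot(168,52),np.arctan2(v[1],v[0])-np.arctan2(52,168))
```

```text
[545.22968156 245.42408472 222.51278793] 25.093625593645964 [  5.63080068   1.81552442 -15.3871377 ]
own x 23.05669303225625 y -0.25282309585484963
120 170.70983667751617 175.86358349584486 0.6666928841714583
123 172.43116939889583 175.86358349584486 0.6523717428466046
126 174.1871637695418 175.86358349584486 0.6383365157944191
```

>>> apply_moves --motion '[{"linear":[0,12,-4],"turn":[0,0,0],"hand":15},{"linear":[0,24,-10],"turn":[0,0,0],"hand":15},{"linear":[0,37,-16],"turn":[0,0,0],"hand":15},{"linear":[0,50,-21],"turn":[0,0,0],"hand":15},{"linear":[0,64,-25],"turn":[0,0,0],"hand":15}]'

```text
clock: 4.2
position: [605.7, 257.9, 246.1]
orientation: [[-0.2, 0.98, -0.007], [0.98, 0.2, -0.004], [-0.003, -0.007, -1.0]]
wrist_force: [-2.6, -0.5, -5.1]
grip_width: 25.0
```

>>> apply_moves --motion '[{"linear":[0,14,-3],"turn":[0,0,0],"hand":15},{"linear":[0,28,-5],"turn":[0,0,0],"hand":15},{"linear":[0,42,-5],"turn":[0,0,0],"hand":15},{"linear":[0,56,-4],"turn":[0,0,0],"hand":15}]'

```text
clock: 4.53
position: [658.9, 268.8, 248.5]
orientation: [[-0.201, 0.98, -0.013], [0.98, 0.201, -0.006], [-0.003, -0.014, -1.0]]
wrist_force: [-3.4, -0.2, -1.7]
grip_width: 25.1
```

Run:
```python
from h import *
s=observe();p=s["position"];print(p,s["grip_width"],s["wrist_force"])
d=p[:2]-O;x=d[0]*np.cos(YAW)+d[1]*np.sin(YAW);z=p[2]+10
for xh in (120,123,126):
    v=np.array([xh-x,z-92]);print(xh,np.linalg.norm(v),np.hypot(168,52),np.arctan2(v[1],v[0])-np.arctan2(52,168))
```

```text
[658.88036271 268.84372095 248.45882448] 25.138789986284422 [-3.38754018 -0.18330545 -1.72323425]
120 167.55049692411347 175.86358349584486 1.3848404856226346
123 167.2351562561463 175.86358349584486 1.3670176102440137
126 166.97312944458454 175.86358349584486 1.34913309953484
```

>>> apply_moves --motion '[{"linear":[0,14,2],"turn":[0,0,0],"hand":15},{"linear":[0,27,5],"turn":[0,0,0],"hand":15},{"linear":[0,40,9],"turn":[0,0,0],"hand":15},{"linear":[0,52,13],"turn":[0,0,0],"hand":15},{"linear":[0,52,13],"turn":[0,0,0],"hand":15}]'

```text
clock: 4.95
position: [710.8, 279.5, 233.7]
orientation: [[-0.2, 0.98, -0.013], [0.98, 0.2, -0.005], [-0.003, -0.014, -1.0]]
wrist_force: [0.8, -0.8, -0.2]
grip_width: 25.3
```

Run:
```python
from h import *
s=observe();p=s["position"];print(p,s["grip_width"],s["wrist_force"],s["joint_pos"])
c=cam("scene"); save(c,'s1'); cv2.imwrite('pics/s1.png',c[0])
```

```text
[710.76126369 279.5149924  233.7275749 ] 25.31954392940329 [ 0.79788001 -0.78715429 -0.17006489] [ 3.18139028e-01  5.84476419e-01  1.23553400e+00 -1.09235612e-03
  1.33582797e+00 -1.45413248e+00]
```

View pics/s1.png

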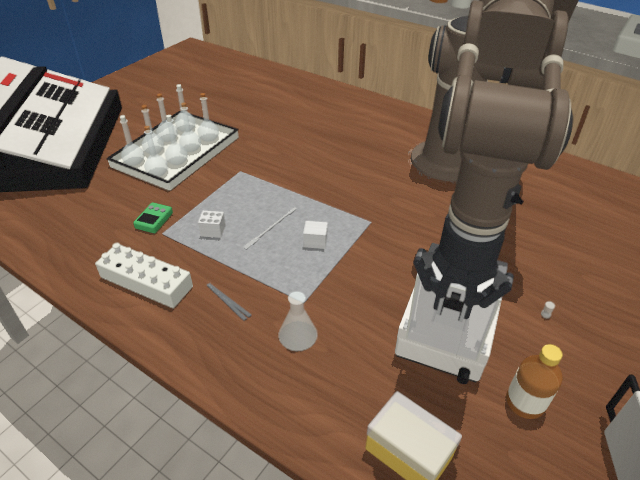

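The scene view shows the hood upright and the grip in the fingers at about (455,295). I'll release, back off and look into the pocket.

>>> apply_moves --motion '[{"linear":[0,0,0],"turn":[0,0,0],"hand":60},{"linear":[0,0,0],"turn":[0,0,0],"hand":60},{"linear":[0,0,-40],"turn":[0,0,0],"hand":60},{"linear":[0,0,-75],"turn":[0,0,0],"hand":60},{"linear":[0,-40,-75],"turn":[0,0,0],"hand":80}]'

```text
clock: 5.42
position: [682.1, 274.1, 320.0]
orientation: [[-0.199, 0.98, 0.01], [0.98, 0.199, 0.002], [-0.001, 0.01, -1.0]]
wrist_force: [1.5, 0.2, 4.3]
grip_width: 61.7
```

>>> apply_moves --motion '[{"linear":[0,-165,0],"turn":[-0.014,0,0],"hand":80},{"linear":[0,-165,0],"turn":[-0.014,0,0],"hand":80},{"linear":[0,-165,0],"turn":[-0.014,0,0],"hand":80},{"linear":[0,-165,0],"turn":[-0.014,0,0],"hand":80},{"linear":[0,-165,0],"turn":[-0.014,0,0],"hand":80}]'

```text
clock: 5.83
position: [513.9, 240.2, 318.7]
orientation: [[-0.201, 0.979, 0.02], [0.98, 0.201, 0.004], [-0.0, 0.02, -1.0]]
wrist_force: [0.3, 0.6, -0.4]
grip_width: 68.7
```

Run:
```python
from h import *
s=observe();p=s["position"];print(p,s["grip_width"],s["wrist_force"],s["joint_velocities"].round(2))
c=cam("wrist"); save(c,'w3'); cv2.imwrite('pics/w3.png',c[0])
```

```text
[513.91910004 240.23771462 318.71183233] 68.69834292555437 [ 0.25747113  0.64870279 -0.42578558] [-0.01  0.08 -0.11 -0.01 -0.08 -0.01]
```

View pics/w3.png

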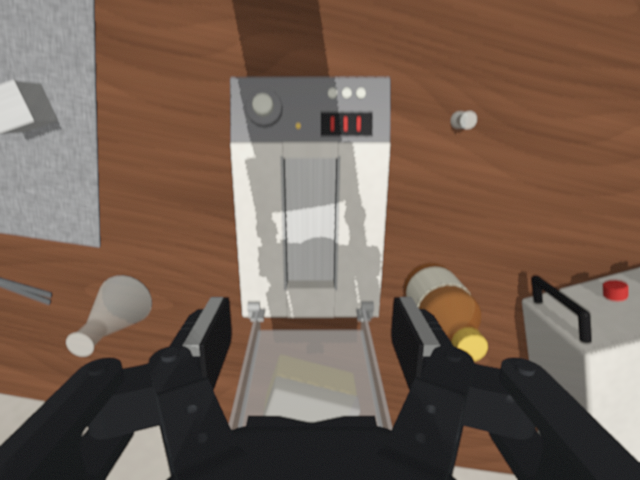

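The hood is open, leaning back behind the hinge. The pocket rim spans about (284..337, 157..288) and the deck corners are near (232,141), (390,142), (243,316), (380,318). I'll refine these from intensity profiles.

Run:
```python
from h import *
c=load('w3'); g=cv2.cvtColor(c[0],cv2.COLOR_BGR2GRAY).astype(int)
for v in (175,200,265,280): print(v,'L',g[v,276:296].tolist(),'R',g[v,328:348].tolist())
for u in (300,320): print(u,'T',g[148:168,u].tolist(),'B',g[278:298,u].tolist())
for v in (170,290): print(v,'deckL',g[v,228:252].tolist(),'deckR',g[v,374:396].tolist())
def ow(p): d=p[:2]-O; cc,s=np.cos(YAW),np.sin(YAW); return np.round([d[0]*cc+d[1]*s,-d[0]*s+d[1]*cc,p[2]],1)
for q in [(284,175),(287,280),(340,175),(337,280),(310,157),(310,288)]: print(q,ow(pt(c,*q,z=90)))
for q in [(232,141),(390,142),(243,316),(380,318)]: print(q,ow(pt(c,*q,z=90)))
k=(262,104);print('key',ow(pt(c,*k)),ow(pt(c,*k,z=95)))
```

```text
175 L [168, 168, 169, 167, 156, 140, 127, 103, 90, 122, 148, 155, 154, 155, 155, 156, 156, 155, 154, 154] R [156, 155, 153, 153, 153, 155, 151, 122, 97, 109, 128, 142, 156, 166, 169, 169, 169, 169, 168, 168]
200 L [167, 167, 167, 166, 161, 150, 135, 120, 97, 93, 125, 148, 154, 154, 154, 155, 155, 155, 156, 155] R [154, 152, 151, 152, 154, 150, 131, 102, 100, 120, 136, 154, 167, 172, 178, 188, 194, 184, 170, 165]
265 L [166, 166, 166, 166, 166, 166, 159, 147, 133, 112, 92, 109, 139, 154, 156, 154, 153, 154, 155, 156] R [152, 151, 152, 152, 147, 123, 98, 109, 130, 145, 157, 164, 165, 166, 165, 166, 165, 165, 165, 165]
280 L [167, 166, 167, 167, 168, 168, 164, 153, 136, 119, 98, 98, 122, 139, 143, 142, 141, 142, 144, 144] R [142, 142, 140, 141, 131, 106, 96, 114, 132, 149, 162, 165, 167, 165, 166, 166, 166, 166, 165, 167]
300 T [168, 169, 167, 167, 168, 168, 168, 167, 167, 164, 161, 158, 156, 155, 156, 155, 156, 156, 156, 155] B [153, 149, 142, 135, 131, 131, 131, 130, 131, 139, 150, 160, 165, 167, 167, 168, 168, 168, 169, 168]
320 T [168, 168, 167, 167, 168, 167, 167, 168, 166, 165, 16
[... 266 characters left out ...]
6, 167, 168] deckR [235, 235, 235, 234, 234, 234, 234, 234, 233, 232, 233, 233, 232, 220, 183, 127, 97, 94, 97, 98, 96, 96]
290 deckL [89, 89, 90, 90, 90, 90, 90, 91, 91, 90, 90, 105, 155, 202, 224, 229, 228, 228, 228, 227, 227, 227, 228, 227] deckR [165, 164, 165, 165, 169, 165, 145, 110, 92, 90, 92, 92, 92, 92, 92, 93, 92, 92, 92, 92, 91, 91]
(284, 175) [-34.1 -28.3  90. ]
(287, 280) [ 83.8 -27.9  90. ]
(340, 175) [-34.   28.9  90. ]
(337, 280) [83.9 28.5 90. ]
(310, 157) [-52.1  -1.7  90. ]
(310, 288) [93.8 -2.  90. ]
(232, 141) [-67.9 -79.2  90. ]
(390, 142) [-66.8  77.9  90. ]
(243, 316) [130.1 -80.5  90. ]
(380, 318) [133.   80.1  90. ]
key [-102.1  -46.5  100.6] [-102.3  -47.2   95. ]
```

```bash
cat >> h.py <<'E'
def block(c,u0,v0,zlo=38,zhi=60,r=35):
    im,D,K,k1,P=c; ys,xs=np.mgrid[max(0,v0-r):min(480,v0+r),max(0,u0-r):min(640,u0+r)].reshape(2,-1)
    p=cv2.undistortPoints(np.stack([xs,ys],1).astype(float)[:,None],K,np.array([k1,0,0,0.]))[:,0]
    z=D[ys,xs]; w=np.c_[p*z[:,None],z]@P[:3,:3].T+P[:3,3]; w=w[(z>0)&(w[:,2]>zlo)&(w[:,2]<zhi)]
    print(len(w),w.mean(0).round(1),'med z',np.median(w[:,2]).round(1),[np.round(q,1) for q in cv2.minAreaRect(w[:,:2].astype(np.float32))]); return w
def Rtilt(yaw,t): # t>0: fingertips point inward (camera side up), jaw axis at yaw
    return Rdown(yaw)@R.from_rotvec([t,0,0]).as_matrix()
E
python3 - <<'E'
from h import *
print(Rtilt(np.pi/2,0.5)[:,2])
c=cam("top"); block(c,366,288); block(c,494,229)
Rt=Rtilt(np.radians(117.5),-0.7); C=np.array([490.9,-110,25])
plan(C-Rt[:,2]*100,Rt,3)
E
```

```text
[-4.79425539e-01  2.93563476e-17 -8.77582562e-01]
785 [ 490.6 -109.9   46.3] med z 46.3 [array([ 490.8, -110. ]), array([43.6, 50.4]), np.float64(27.6)]
617 [ 597.7 -329.4   45.6] med z 45.9 [array([ 598.3, -330.5]), array([44.1, 53. ]), np.float64(28.6)]
1 [-118.7, -55.3, 71.3] [-0.223, 0.034, -0.088]
2 [-114.8, -79.5, 52.2] [-0.223, 0.034, -0.088]
3 [-108.3, -98.5, 28.5] [-0.223, 0.034, -0.088]
```

>>> apply_moves --motion '[{"linear":[-119,-55,71],"turn":[-0.223,0.034,-0.088],"hand":85},{"linear":[-119,-55,71],"turn":[-0.223,0.034,-0.088],"hand":85},{"linear":[-119,-55,71],"turn":[-0.223,0.034,-0.088],"hand":85},{"linear":[-119,-55,71],"turn":[-0.223,0.034,-0.088],"hand":85}]'

```text
clock: 6.27
position: [487.6, 111.2, 243.2]
orientation: [[-0.288, 0.93, 0.226], [0.957, 0.275, 0.089], [0.021, 0.242, -0.97]]
wrist_force: [0.4, -0.1, -0.3]
grip_width: 72.6
```

>>> apply_moves --motion '[{"linear":[-115,-80,52],"turn":[-0.223,0.034,-0.088],"hand":85},{"linear":[-115,-80,52],"turn":[-0.223,0.034,-0.088],"hand":85},{"linear":[-115,-80,52],"turn":[-0.223,0.034,-0.088],"hand":85},{"linear":[-115,-80,52],"turn":[-0.223,0.034,-0.088],"hand":85}]'

```text
clock: 6.6
position: [467.2, 13.9, 189.2]
orientation: [[-0.378, 0.828, 0.415], [0.926, 0.328, 0.189], [0.02, 0.455, -0.89]]
wrist_force: [0.6, 0.0, -0.4]
grip_width: 72.8
```

>>> apply_moves --motion '[{"linear":[-108,-98,28],"turn":[-0.223,0.034,-0.088],"hand":85},{"linear":[-108,-98,28],"turn":[-0.223,0.034,-0.088],"hand":85},{"linear":[-108,-98,28],"turn":[-0.223,0.034,-0.088],"hand":85},{"linear":[-108,-98,28],"turn":[-0.223,0.034,-0.088],"hand":85}]'

```text
clock: 6.93
position: [456.8, -6.3, 208.4]
orientation: [[-0.415, 0.734, 0.537], [0.91, 0.338, 0.241], [-0.005, 0.588, -0.809]]
wrist_force: [-0.8, -0.4, 1.1]
grip_width: 72.5
```

Run:
```python
from h import *
s=observe(); print(s["clock"],s["position"],s["joint_pos"].round(2))
Rt=Rtilt(np.radians(117.5),-0.7); C=np.array([490.9,-110,25])
plan(C+Rt[:,2]*11,Rt,1)
c=cam("wrist"); save(c,'w4'); cv2.imwrite('pics/w4.png',c[0])
```

```text
6.9333 [456.77159203  -6.28581345 208.36094061] [-0.43 -0.27  2.41  0.75  0.7  -2.94]
1 [-107.2, -117.1, 152.6] [-0.071, 0.036, -0.038]
```

View pics/w4.png

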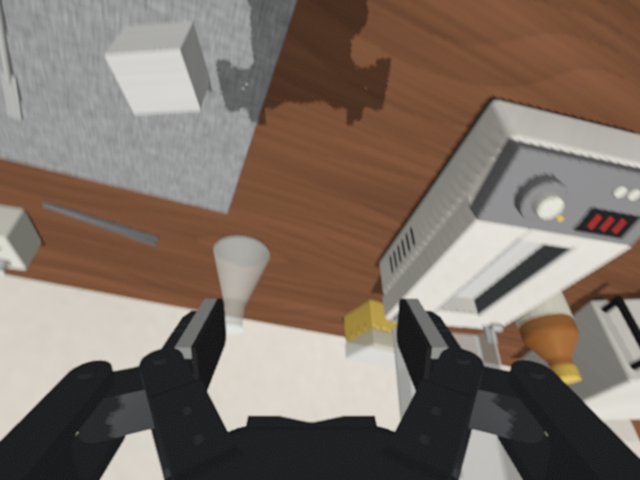

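The wrist ran into the j6 limit (block A at (155,65) is out of line). I'll go tool-down first, align the block radially, then turn it.

Run:
```python
from h import *
Rt=Rdown(np.radians(117.5))
plan([490.9,-110,120],Rt,1)
plan([490.9,-110,120],Rt,2)
```

```text
1 [-107.4, -65.0, 65.9] [0.631, 0.023, -0.045]
1 [-53.7, -32.5, 33.0] [0.316, 0.012, -0.023]
2 [-53.5, -22.0, 41.0] [0.316, 0.012, -0.023]
```

>>> apply_moves --motion '[{"linear":[-54,-33,33],"turn":[0.316,0.012,-0.023],"hand":85},{"linear":[-54,-33,33],"turn":[0.316,0.012,-0.023],"hand":85},{"linear":[-54,-33,33],"turn":[0.316,0.012,-0.023],"hand":85}]'

```text
clock: 7.23
position: [477.6, -62.6, 164.4]
orientation: [[-0.438, 0.854, 0.28], [0.899, 0.421, 0.123], [-0.013, 0.306, -0.952]]
wrist_force: [-0.3, 0.5, 0.2]
grip_width: 72.9
```

>>> apply_moves --motion '[{"linear":[-54,-22,41],"turn":[0.316,0.012,-0.023],"hand":85},{"linear":[-54,-22,41],"turn":[0.316,0.012,-0.023],"hand":85},{"linear":[-54,-22,41],"turn":[0.316,0.012,-0.023],"hand":85},{"linear":[-54,-22,41],"turn":[0.316,0.012,-0.023],"hand":85}]'

```text
clock: 7.57
position: [498.0, -115.9, 117.8]
orientation: [[-0.462, 0.887, -0.004], [0.887, 0.462, -0.007], [-0.005, -0.006, -1.0]]
wrist_force: [0.9, 0.9, -0.9]
grip_width: 72.7
```

Run:
```python
from h import *
s=observe(); print(s["clock"],s["position"],s["joint_pos"].round(2))
Rt=Rdown(np.radians(117.5)); plan([490.9,-110,120],Rt,1); plan([490.9,-110,20],Rt,1)
```

```text
7.5667 [ 497.99718457 -115.9104967   117.75776123] [-0.31  0.24  1.98 -0.01  0.92 -2.35]
1 [8.5, -3.6, -2.3] [-0.006, 0.005, 0.0]
1 [9.0, -2.9, 97.7] [-0.006, 0.005, 0.0]
```

>>> apply_moves --motion '[{"linear":[8.5,-3.6,0],"turn":[-0.006,0.005,0],"hand":85},{"linear":[8.7,-3.2,40],"turn":[-0.006,0.005,0],"hand":85},{"linear":[9,-3,80],"turn":[-0.006,0.005,0],"hand":85},{"linear":[9,-3,102],"turn":[-0.006,0.005,0],"hand":85},{"linear":[9,-3,102],"turn":[-0.006,0.005,0],"hand":85}]'

```text
clock: 7.98
position: [485.1, -108.0, 12.0]
orientation: [[-0.462, 0.887, -0.009], [0.887, 0.462, 0.004], [0.008, -0.006, -1.0]]
wrist_force: [-1.7, 0.0, -1.9]
grip_width: 72.4
```

>>> apply_moves --motion '[{"linear":[0,0,0],"turn":[0,0,0],"hand":40},{"linear":[0,0,0],"turn":[0,0,0],"hand":40},{"linear":[0,0,0],"turn":[0,0,0],"hand":40},{"linear":[0,0,0],"turn":[0,0,0],"hand":40},{"linear":[0,0,0],"turn":[0,0,0],"hand":40}]' --squeeze 60

```text
clock: 8.4
position: [486.3, -108.4, 13.7]
orientation: [[-0.461, 0.887, -0.006], [0.887, 0.461, 0.003], [0.006, -0.004, -1.0]]
wrist_force: [-1.3, 0.3, 4.3]
grip_width: 49.1
```

Run:
```python
from h import *
s=observe(); print(s["clock"],s["position"],s["grip_width"],s["wrist_force"])
T=pose(); z=T[2,3]
Rt=Rdown(np.radians(77.4)); plan([546.5,-122.2,z+60],Rt,2)
```

```text
8.4 [ 486.34891075 -108.39373362   13.70020058] 49.05121144141544 [-1.26237478  0.33969339  4.28463853]
1 [-19.8, 23.4, -30.2] [-0.003, -0.002, 0.35]
2 [-10.7, 28.9, -30.1] [-0.003, -0.002, 0.35]
```

>>> apply_moves --motion '[{"linear":[0,0,-30],"turn":[0,0,0],"hand":40},{"linear":[-20,23,-30],"turn":[0,0,0.35],"hand":40},{"linear":[-20,23,-30],"turn":[0,0,0.35],"hand":40},{"linear":[-20,23,-30],"turn":[0,0,0.35],"hand":40},{"linear":[-20,23,-30],"turn":[0,0,0.35],"hand":40}]'

```text
clock: 8.82
position: [516.9, -115.7, 44.3]
orientation: [[-0.128, 0.992, -0.005], [0.992, 0.128, 0.003], [0.004, -0.004, -1.0]]
wrist_force: [0.5, 0.2, -1.9]
grip_width: 49.6
```

>>> apply_moves --motion '[{"linear":[-11,29,0],"turn":[0,0,0.35],"hand":40},{"linear":[-11,29,0],"turn":[0,0,0.35],"hand":40},{"linear":[-11,29,0],"turn":[0,0,0.35],"hand":40},{"linear":[-11,29,0],"turn":[0,0,0.35],"hand":40},{"linear":[-11,29,0],"turn":[0,0,0.35],"hand":40}]'

```text
clock: 9.23
position: [546.4, -122.7, 43.8]
orientation: [[0.216, 0.976, -0.006], [0.976, -0.216, 0.004], [0.002, -0.006, -1.0]]
wrist_force: [-0.1, 0.7, -2.2]
grip_width: 49.0
```

Run:
```python
from h import *
s=observe(); print(s["clock"],s["position"],s["grip_width"],s["wrist_force"],s["joint_pos"].round(2))
Rt=Rdown(np.radians(77.4)); plan([546.5,-122.2,15],Rt,1)
```

```text
9.2333 [ 546.35393744 -122.65451344   43.83417497] 48.959448560214746 [-0.13932261  0.69554083 -2.24603846] [-0.3   0.44  1.89  0.    0.82 -1.65]
1 [0.4, 0.2, 28.8] [-0.006, -0.002, 0.002]
```

>>> apply_moves --motion '[{"linear":[0,0,15],"turn":[-0.006,-0.002,0.077],"hand":40},{"linear":[0,0,26],"turn":[-0.006,-0.002,0.077],"hand":40},{"linear":[0,0,30],"turn":[-0.006,-0.002,0.077],"hand":40},{"linear":[0,0,30],"turn":[-0.006,-0.002,0.077],"hand":40},{"linear":[0,0,30],"turn":[-0.006,-0.002,0.077],"hand":80}]'

```text
clock: 9.65
position: [545.9, -122.5, 13.7]
orientation: [[0.287, 0.958, -0.001], [0.958, -0.287, 0.0], [0.0, -0.001, -1.0]]
wrist_force: [0.0, -0.1, 0.2]
grip_width: 60.1
```

>>> apply_moves --motion '[{"linear":[0,0,0],"turn":[0,0,0],"hand":80},{"linear":[0,0,-2],"turn":[0,0,0],"hand":80},{"linear":[0,0,-4],"turn":[0,0,0],"hand":80}]'

```text
clock: 9.9
position: [545.9, -122.4, 17.8]
orientation: [[0.287, 0.958, -0.001], [0.958, -0.287, 0.0], [0.0, -0.001, -1.0]]
wrist_force: [0.0, 0.8, -0.4]
grip_width: 68.5
```

Run:
```python
from h import *
s=observe(); print(s["clock"],s["position"],s["grip_width"],s["wrist_force"])
T=pose(); C=T[:3,3]+T[:3,:3]@[0,3.3,0]; C[2]=25
print(C); x=T[:3,0]; yaw=np.arctan2(x[1],x[0]); print(np.degrees(yaw))
Rt=Rtilt(yaw,-.55); plan(C+Rt[:,2]*11,Rt,1); plan(C+Rt[:,2]*11,Rt,2)
```

```text
9.9 [ 545.88255844 -122.43196707   17.80925649] 68.47451799808285 [ 0.03186919  0.82796883 -0.42320847]
[ 549.04404074 -123.37802148   25.        ]
73.3405008162349
1 [-0.0, 9.1, 2.2] [-0.551, -0.0, -0.0]
1 [-0.0, 4.5, 1.1] [-0.275, -0.0, -0.0]
2 [-0.0, 4.1, 2.3] [-0.275, -0.0, -0.0]
```

>>> apply_moves --motion '[{"linear":[0,2,0],"turn":[-0.12,0,0],"hand":80},{"linear":[0,4,0],"turn":[-0.24,0,0],"hand":80},{"linear":[0,6,1],"turn":[-0.36,0,0],"hand":80},{"linear":[0,8,2],"turn":[-0.48,0,0],"hand":80},{"linear":[0,9,2],"turn":[-0.55,0,0],"hand":80}]'

```text
clock: 10.32
position: [549.5, -124.2, 23.6]
orientation: [[0.282, 0.841, 0.462], [0.959, -0.249, -0.132], [0.004, 0.48, -0.877]]
wrist_force: [-3.1, 1.1, -1.3]
grip_width: 68.2
```

>>> apply_moves --motion '[{"linear":[0,0,0],"turn":[0,0,0],"hand":80},{"linear":[0,0,0],"turn":[0,0,0],"hand":40},{"linear":[0,0,0],"turn":[0,0,0],"hand":40},{"linear":[0,0,0],"turn":[0,0,0],"hand":40},{"linear":[0,0,0],"turn":[0,0,0],"hand":40}]'

```text
clock: 10.73
position: [550.6, -124.4, 24.0]
orientation: [[0.282, 0.841, 0.462], [0.96, -0.249, -0.132], [0.004, 0.481, -0.877]]
wrist_force: [-0.9, 1.0, 2.7]
grip_width: 49.0
```

Run:
```python
from h import *
s=observe(); print(s["clock"],s["position"],s["grip_width"],s["wrist_force"],s["joint_pos"].round(2)); T=pose(); print(T.round(3))
C=np.array([549,-123.4,25]); print('C in tool',T[:3,:3].T@(C-T[:3,3])); yaw=np.arctan2(T[1,0],T[0,0]);
off=T[:3,:3].T@(C-T[:3,3])
t0=np.arctan2(-T[:3,2]@[T[1,0],-T[0,0],0],-T[2,2]);print('tilt',t0)
# lift 40, then rotate about C by pi/2 in 3 calls
U=T.copy(); U[2,3]+=40
print('lift',T[:3,:3].T@[0,0,40])
for k in range(3):
    Rn=U[:3,:3]@R.from_rotvec([np.pi/6,0,0]).as_matrix(); Pn=C+[0,0,40]-Rn@off
    l=U[:3,:3].T@(Pn-U[:3,3]); print(k,l.round(1)); U[:3,:3]=Rn;U[:3,3]=Pn
print('down',U[:3,:3].T@[0,0,-40], U[:3,3]-[0,0,40])
```

```text
10.7333 [ 550.55214331 -124.38709682   23.99246382] 48.99995413718337 [-0.92158558  0.97373276  2.72783416] [-0.31  0.34  2.24  0.24  0.06 -1.83]
[[ 2.82000e-01  8.41000e-01  4.62000e-01  5.50552e+02]
 [ 9.60000e-01 -2.49000e-01 -1.32000e-01 -1.24387e+02]
 [ 4.00000e-03  4.81000e-01 -8.77000e-01  2.39920e+01]
 [ 0.00000e+00  0.00000e+00  0.00000e+00  1.00000e+00]]
C in tool [ 0.51412003 -1.06576528 -1.73160709]
tilt -0.5017653985129176
lift [  0.1547459   19.23881898 -35.06913027]
0 [-0.  -1.   0.3]
1 [ 0.  -1.   0.3]
2 [-0.  -1.   0.3]
down [-0.1547459  35.06913027 19.23881898] [ 547.89230659 -123.60368594   23.23077263]
```

>>> apply_moves --motion '[{"linear":[0,10,-18],"turn":[0,0,0],"hand":40},{"linear":[0,19,-35],"turn":[0,0,0],"hand":40},{"linear":[0,19,-35],"turn":[0.12,0,0],"hand":40},{"linear":[0,18,-35],"turn":[0.24,0,0],"hand":40},{"linear":[0,18,-35],"turn":[0.36,0,0],"hand":40}]'

```text
clock: 11.15
position: [549.4, -124.6, 64.4]
orientation: [[0.282, 0.95, 0.132], [0.959, -0.279, -0.036], [0.002, 0.137, -0.991]]
wrist_force: [1.5, -0.4, -2.1]
grip_width: 48.9
```

>>> apply_moves --motion '[{"linear":[0,0,0],"turn":[0.12,0,0],"hand":40},{"linear":[0,-0.5,0],"turn":[0.24,0,0],"hand":40},{"linear":[0,-1,0],"turn":[0.36,0,0],"hand":40},{"linear":[0,-1,0],"turn":[0.48,0,0],"hand":40},{"linear":[0,-1,0],"turn":[0.6,0,0],"hand":40}]'

```text
clock: 11.57
position: [550.2, -125.4, 64.9]
orientation: [[0.282, 0.858, -0.43], [0.959, -0.252, 0.127], [0.0, -0.448, -0.894]]
wrist_force: [0.8, 0.7, -2.0]
grip_width: 48.8
```

Run:
```python
from h import *
s=observe(); print(s["clock"],s["position"],s["grip_width"],s["wrist_force"],s["joint_pos"].round(2)); T=pose(); print(T.round(3)[:3,:3].tolist())
T0=np.array([[.282,.841,.462],[.960,-.249,-.132],[.004,.481,-.877]])
G=R.from_matrix(T0)*R.from_rotvec([np.pi/2,0,0])
plan([547.9,-123.6,24.2+30],G.as_matrix(),1)
```

```text
11.5667 [ 550.19069315 -125.36079475   64.87993031] 48.79236683322151 [ 0.79760678  0.65797026 -2.00511033] [-0.3   0.68  1.53 -0.01  1.4  -1.58]
[[0.282, 0.858, -0.43], [0.959, -0.252, 0.127], [0.0, -0.448, -0.894]]
1 [1.0, 2.4, 10.8] [0.605, 0.003, -0.003]
```

>>> apply_moves --motion '[{"linear":[0,0,0],"turn":[0.12,0,0],"hand":40},{"linear":[0,0,0],"turn":[0.24,0,0],"hand":40},{"linear":[0,0,0],"turn":[0.36,0,0],"hand":40},{"linear":[0,0,0],"turn":[0.48,0,0],"hand":40},{"linear":[0,0,0],"turn":[0.605,0,0],"hand":40}]'

```text
clock: 11.98
position: [551.9, -126.4, 64.3]
orientation: [[0.282, 0.46, -0.842], [0.959, -0.137, 0.246], [-0.002, -0.877, -0.48]]
wrist_force: [0.0, 0.3, -1.8]
grip_width: 48.9
```

Run:
```python
from h import *
s=observe(); print(s["clock"],s["position"],s["grip_width"],s["wrist_force"],s["joint_pos"].round(2)); T=pose(); print(T.round(3)[:3,:3].tolist())
T0=np.array([[.282,.841,.462],[.960,-.249,-.132],[.004,.481,-.877]])
G=R.from_matrix(T0)*R.from_rotvec([np.pi/2,0,0])
plan([547.9,-123.6,24.7],G.as_matrix(),1)
c=cam("scene"); cv2.imwrite('pics/s2.png',cv2.resize(c[0][140:320,200:440],None,fx=3,fy=3,interpolation=cv2.INTER_CUBIC))
```

```text
11.9833 [ 551.85160679 -126.39043233   64.26189884] 48.876299262926075 [ 0.03589774  0.25544011 -1.78301956] [-0.3   1.08  1.08 -0.01  2.05 -1.58]
[[0.282, 0.46, -0.842], [0.959, -0.137, 0.246], [-0.002, -0.877, -0.48]]
1 [1.7, 32.5, 23.0] [-0.001, 0.003, -0.006]
```

View pics/s2.png

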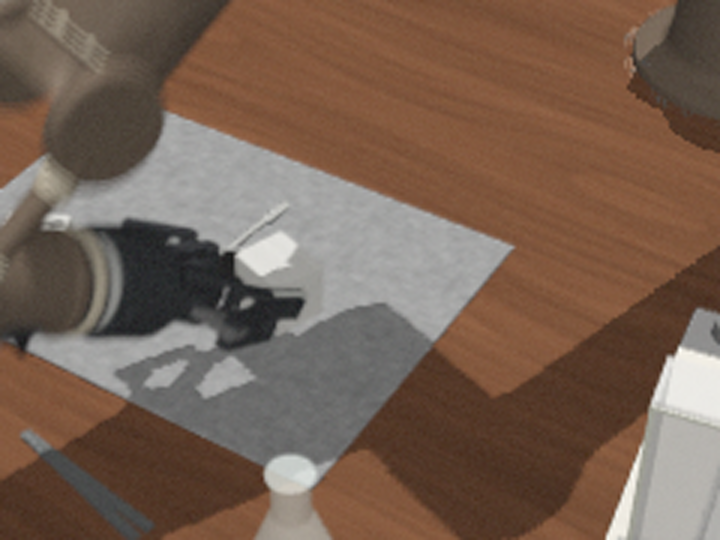

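The block is held between the fingers at crop (270,255), tool tilted, clear of the mat. I'll lower it gently.

>>> apply_moves --motion '[{"linear":[1,12,7],"turn":[0,0,0],"hand":40},{"linear":[1,22,13],"turn":[0,0,0],"hand":40},{"linear":[1,29,17],"turn":[0,0,0],"hand":40},{"linear":[1,33,18],"turn":[0,0,0],"hand":40},{"linear":[1,33,18],"turn":[0,0,0],"hand":40}]'

```text
clock: 12.45
position: [546.8, -124.4, 26.1]
orientation: [[0.282, 0.433, -0.856], [0.96, -0.13, 0.249], [-0.004, -0.892, -0.452]]
wrist_force: [-9.0, 2.3, 18.6]
grip_width: 48.9
```

>>> apply_moves --motion '[{"linear":[0,1,0.5],"turn":[0,0,0],"hand":40},{"linear":[0,2,1],"turn":[0,0,0],"hand":40}]'

```text
clock: 12.62
position: [547.7, -124.9, 26.1]
orientation: [[0.281, 0.436, -0.855], [0.96, -0.132, 0.248], [-0.005, -0.89, -0.455]]
wrist_force: [2.9, -1.4, 11.5]
grip_width: 49.1
```

>>> apply_moves --motion '[{"linear":[0,0,0],"turn":[0,0,0],"hand":85},{"linear":[0,0,0],"turn":[0,0,0],"hand":85},{"linear":[0,0,0],"turn":[0,0,0],"hand":85},{"linear":[0,-18,-9],"turn":[-0.12,0,0],"hand":85},{"linear":[0,-36,-18],"turn":[-0.24,0,0],"hand":85}]'

```text
clock: 13.03
position: [541.6, -123.0, 54.6]
orientation: [[0.281, 0.615, -0.736], [0.96, -0.184, 0.213], [-0.005, -0.766, -0.642]]
wrist_force: [0.3, -0.1, 1.7]
grip_width: 72.8
```

>>> apply_moves --motion '[{"linear":[0,-12,-12],"turn":[-0.12,0,0],"hand":85},{"linear":[0,-24,-24],"turn":[-0.24,0,0],"hand":85},{"linear":[0,-36,-36],"turn":[-0.36,0,0],"hand":85},{"linear":[0,-48,-48],"turn":[-0.48,0,0],"hand":85},{"linear":[0,-60,-60],"turn":[-0.6,0,0],"hand":85}]'

```text
clock: 13.45
position: [549.8, -125.0, 140.5]
orientation: [[0.281, 0.926, -0.253], [0.96, -0.273, 0.069], [-0.005, -0.262, -0.965]]
wrist_force: [-0.4, 0.0, 0.7]
grip_width: 72.7
```

Run:
```python
from h import *
s=observe(); print(s["clock"],s["position"],s["grip_width"],s["wrist_force"],s["joint_pos"].round(2)); T=pose(); print(T.round(3)[:3,:3].tolist())
plan([547.9,-123.6,140],Rdown(np.radians(73.4)),1)
c=cam("scene"); a=cv2.resize(c[0][180:290,240:380],None,fx=3,fy=3,interpolation=cv2.INTER_CUBIC)
c=cam("wrist"); save(c,'w5'); b=cv2.resize(c[0],None,fx=.75,fy=.75,interpolation=cv2.INTER_AREA)
o=np.zeros((600,600,3),np.uint8); o[:240,:420]=a[:240]; o[240:,:480]=b; cv2.imwrite('pics/s3.png',o)
```

```text
13.45 [ 549.76259512 -124.95546022  140.45024985] 72.71738127989858 [-0.44211673  0.01478049  0.70492544] [-0.3   0.45  1.65 -0.01  1.3  -1.58]
[[0.281, 0.926, -0.253], [0.96, -0.273, 0.069], [-0.005, -0.262, -0.965]]
1 [0.8, -2.0, 1.0] [-0.265, 0.006, 0.004]
```

View pics/s3.png

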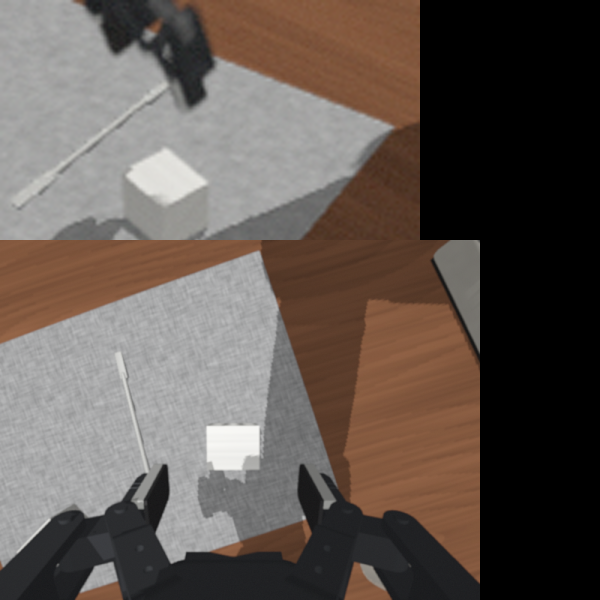

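The block sits flat on the mat, plain side up, at wrist pixel about (311,276). I'll measure it for the second quarter turn.

Run:
```python
from h import *
c=load('w5'); w=block(c,311,272,42,58,60)
C=np.array([w[:,0].mean(),w[:,1].mean(),26]); r=cv2.minAreaRect(w[:,:2].astype(np.float32)); C[:2]=r[0]
yaw=np.radians(73.4)
Rt=Rtilt(yaw,-.46); plan(C-Rt[:,2]*60,Rt,1); plan(C+Rt[:,2]*4,Rt,1)
```

```text
4033 [ 547.4 -127.5   46.6] med z 46.6 [array([ 547.8, -127.6]), array([49.7, 42.3]), np.float64(74.5)]
1 [-2.8, -8.6, 68.8] [-0.725, 0.005, 0.005]
1 [-2.7, 33.8, 116.7] [-0.725, 0.005, 0.005]
```

>>> apply_moves --motion '[{"linear":[-1,-2,14],"turn":[-0.145,0,0],"hand":85},{"linear":[-1,-4,28],"turn":[-0.25,0.01,0.01],"hand":85},{"linear":[-2,-6,42],"turn":[-0.37,0.01,0.01],"hand":85},{"linear":[-3,-8,56],"turn":[-0.49,0.01,0.01],"hand":85},{"linear":[-3,-9,69],"turn":[-0.61,0.01,0.01],"hand":85}]'

```text
clock: 13.97
position: [521.9, -120.1, 79.7]
orientation: [[0.29, 0.902, 0.32], [0.957, -0.275, -0.092], [0.005, 0.333, -0.943]]
wrist_force: [-1.1, -0.2, -1.6]
grip_width: 72.5
```

Run:
```python
from h import *
s=observe(); print(s["clock"],s["position"],s["joint_pos"].round(2))
C=np.array([547.8,-127.6,26]); Rt=Rtilt(np.radians(73.8),-.46); plan(C-Rt[:,2]*40,Rt,1); plan(C+Rt[:,2]*4,Rt,1)
```

```text
13.9667 [ 521.88265047 -120.14586286   79.74601488] [-0.31  0.19  2.19  0.03  0.42 -1.61]
1 [0.1, 2.7, 19.9] [-0.12, -0.0, -0.013]
1 [0.1, 8.0, 63.6] [-0.12, -0.0, -0.013]
```

>>> apply_moves --motion '[{"linear":[0,3,20],"turn":[-0.12,0,-0.013],"hand":85},{"linear":[0,5,40],"turn":[-0.12,0,-0.013],"hand":85},{"linear":[0,8,60],"turn":[-0.12,0,-0.013],"hand":85},{"linear":[0,8,64],"turn":[-0.12,0,-0.013],"hand":85},{"linear":[0,8,64],"turn":[-0.12,0,-0.013],"hand":85}]'

```text
clock: 14.38
position: [548.9, -128.0, 19.7]
orientation: [[0.279, 0.863, 0.422], [0.96, -0.251, -0.122], [0.0, 0.439, -0.898]]
wrist_force: [-0.8, 0.4, 0.4]
grip_width: 72.5
```

>>> apply_moves --motion '[{"linear":[0,0,0],"turn":[0,0,0],"hand":85},{"linear":[0,0,0],"turn":[0,0,0],"hand":40},{"linear":[0,0,0],"turn":[0,0,0],"hand":40},{"linear":[0,0,0],"turn":[0,0,0],"hand":40},{"linear":[0,0,0],"turn":[0,0,0],"hand":40}]'

```text
clock: 14.8
position: [549.7, -128.2, 20.9]
orientation: [[0.279, 0.862, 0.424], [0.96, -0.25, -0.123], [0.0, 0.441, -0.897]]
wrist_force: [-0.4, 1.5, 4.4]
grip_width: 49.0
```

Run:
```python
from h import *
s=observe(); print(s["clock"],s["position"],s["grip_width"],s["wrist_force"],s["joint_pos"].round(2)); T=pose(); np.save('/tmp/Tg.npy',T)
C=np.array([547.8,-127.6,26]); print('C in tool',T[:3,:3].T@(C-T[:3,3]), 'tilt',np.arcsin(T[2,1]))
print('lift45',T[:3,:3].T@[0,0,45])
```

```text
14.8 [ 549.73013829 -128.19448617   20.91296483] 48.95700411639541 [-0.39748811  1.53530795  4.41858286] [-0.31  0.35  2.21  0.12  0.12 -1.72]
C in tool [ 0.03397869  0.43345509 -5.45598172] tilt 0.45716294620524256
lift45 [ 1.09424518e-02  1.98631879e+01 -4.03788763e+01]
```

>>> apply_moves --motion '[{"linear":[0,10,-20],"turn":[0,0,0],"hand":40},{"linear":[0,20,-40],"turn":[0,0,0],"hand":40},{"linear":[0,20,-40],"turn":[0.12,0,0],"hand":40},{"linear":[0,20,-40],"turn":[0.24,0,0],"hand":40},{"linear":[0,20,-40],"turn":[0.36,0,0],"hand":40}]'

```text
clock: 15.22
position: [549.4, -128.2, 67.3]
orientation: [[0.279, 0.956, 0.089], [0.96, -0.278, -0.026], [-0.0, 0.093, -0.996]]
wrist_force: [0.6, -0.3, -2.0]
grip_width: 49.2
```

>>> apply_moves --motion '[{"linear":[0,0,0],"turn":[0.12,0,0],"hand":40},{"linear":[0,0,0],"turn":[0.24,0,0],"hand":40},{"linear":[0,0,0],"turn":[0.36,0,0],"hand":40},{"linear":[0,0,0],"turn":[0.48,0,0],"hand":40},{"linear":[0,0,0],"turn":[0.6,0,0],"hand":40}]'

```text
clock: 15.63
position: [550.5, -128.6, 68.3]
orientation: [[0.279, 0.839, -0.468], [0.96, -0.244, 0.136], [-0.0, -0.487, -0.873]]
wrist_force: [-0.2, -0.7, -1.5]
grip_width: 49.6
```

>>> apply_moves --motion '[{"linear":[0,0,0],"turn":[0.12,0,0],"hand":40},{"linear":[0,0,0],"turn":[0.24,0,0],"hand":40},{"linear":[0,0,0],"turn":[0.36,0,0],"hand":40},{"linear":[0,0,0],"turn":[0.48,0,0],"hand":40},{"linear":[0,0,0],"turn":[0.6,0,0],"hand":40}]'

```text
clock: 16.05
position: [551.5, -129.0, 68.1]
orientation: [[0.279, 0.426, -0.86], [0.96, -0.124, 0.25], [-0.001, -0.896, -0.444]]
wrist_force: [-0.1, -0.8, -1.9]
grip_width: 49.7
```

Run:
```python
from h import *
s=observe(); print(s["clock"],s["position"],s["grip_width"],s["wrist_force"],s["joint_pos"].round(2)); T=pose(); T0=np.load('/tmp/Tg.npy')
print('turned',R.from_matrix(T0[:3,:3].T@T[:3,:3]).as_rotvec())
Cz=(T[:3,3]+T[:3,:3]@[0,.4,-5.5]); print('C',Cz)
G=T0[:3,:3]@R.from_rotvec([np.pi/2,0,0]).as_matrix(); tgt=T[:3,3]-[0,0,Cz[2]-25-2]; plan(tgt,G,1)
```

```text
16.05 [ 551.52177348 -129.00215741   68.14058712] 49.70285158928246 [-0.07739369 -0.75540557 -1.87845751] [-0.3   1.11  1.05 -0.02  2.1  -1.59]
turned [ 1.56773224e+00 -8.84062725e-04  4.55434856e-04]
C [ 556.42488449 -130.42502862   70.22503908]
1 [0.0, 38.7, 19.2] [0.003, 0.0, -0.001]
```

>>> apply_moves --motion '[{"linear":[0,18,9],"turn":[0.003,0,0],"hand":40},{"linear":[0,30,15],"turn":[0.003,0,0],"hand":40},{"linear":[0,37,18],"turn":[0.003,0,0],"hand":40},{"linear":[0,38.5,19],"turn":[0.003,0,0],"hand":40},{"linear":[0,38.5,19],"turn":[0.003,0,0],"hand":40}]'

```text
clock: 16.47
position: [551.7, -129.1, 25.6]
orientation: [[0.279, 0.425, -0.861], [0.96, -0.124, 0.25], [-0.001, -0.897, -0.443]]
wrist_force: [-0.4, -0.7, -2.1]
grip_width: 49.2
```

>>> apply_moves --motion '[{"linear":[0,1,0.5],"turn":[0,0,0],"hand":40},{"linear":[0,1,0.5],"turn":[0,0,0],"hand":40}]'

```text
clock: 16.63
position: [552.5, -129.3, 26.0]
orientation: [[0.279, 0.428, -0.86], [0.96, -0.125, 0.249], [-0.001, -0.895, -0.446]]
wrist_force: [-0.6, -0.1, -2.5]
grip_width: 49.3
```

>>> apply_moves --motion '[{"linear":[0,1.5,0.7],"turn":[0,0,0],"hand":40},{"linear":[0,3,1.5],"turn":[0,0,0],"hand":40},{"linear":[0,3,1.5],"turn":[0,0,0],"hand":40}]'

```text
clock: 16.88
position: [553.1, -129.5, 24.0]
orientation: [[0.279, 0.429, -0.859], [0.96, -0.125, 0.249], [-0.001, -0.895, -0.447]]
wrist_force: [1.9, -0.8, 0.6]
grip_width: 49.3
```

Touching. Now release, back off to tool-down and look.

>>> apply_moves --motion '[{"linear":[0,0.5,0.2],"turn":[0,0,0],"hand":85},{"linear":[0,0.5,0.2],"turn":[0,0,0],"hand":85},{"linear":[0,0,0],"turn":[0,0,0],"hand":85},{"linear":[0,-18,-9],"turn":[-0.12,0,0],"hand":85},{"linear":[0,-36,-18],"turn":[-0.24,0,0],"hand":85}]'

```text
clock: 17.3
position: [547.1, -127.7, 53.0]
orientation: [[0.279, 0.609, -0.743], [0.96, -0.177, 0.216], [-0.0, -0.773, -0.634]]
wrist_force: [0.9, 0.0, 3.0]
grip_width: 72.6
```

>>> apply_moves --motion '[{"linear":[0,-12,-12],"turn":[-0.12,0,0],"hand":85},{"linear":[0,-24,-24],"turn":[-0.24,0,0],"hand":85},{"linear":[0,-36,-36],"turn":[-0.36,0,0],"hand":85},{"linear":[0,-48,-48],"turn":[-0.48,0,0],"hand":85},{"linear":[0,-60,-60],"turn":[-0.6,0,0],"hand":85}]'

```text
clock: 17.72
position: [555.8, -130.2, 139.3]
orientation: [[0.279, 0.924, -0.263], [0.96, -0.269, 0.076], [-0.0, -0.273, -0.962]]
wrist_force: [0.5, 0.0, 0.9]
grip_width: 72.2
```

Run:
```python
from h import *
s=observe(); print(s["clock"],s["position"],s["grip_width"],s["joint_pos"].round(2))
c=cam("wrist"); save(c,'w6'); w=block(c,311,272,40,58,60)
r=cv2.minAreaRect(w[:,:2].astype(np.float32)); C=np.r_[r[0],25]
o=np.zeros((480,800,3),np.uint8); o[:,:480]=c[0][:,80:560]
t=cam("top"); o[:270,490:790]=cv2.resize(t[0][220:310,330:430],None,fx=3,fy=3); cv2.imwrite('pics/w6.png',o); block(t,494,229)
plan([C[0],C[1],120],Rdown(np.radians(73.8)),1); plan([C[0],C[1],27],Rdown(np.radians(73.8)),1)
```

```text
17.7167 [ 555.79881237 -130.17571011  139.27811617] 72.24834677945144 [-0.3   0.48  1.63 -0.01  1.32 -1.59]
3142 [ 557.5 -133.2   44.4] med z 44.5 [array([ 557.5, -133.3]), array([50.1, 44.3]), np.float64(73.7)]
614 [ 597.7 -329.3   45.5] med z 45.9 [array([ 598.1, -330.2]), array([44.3, 52.6]), np.float64(28.8)]
1 [-2.8, 9.9, 20.9] [-0.277, 0.0, 0.0]
1 [-2.8, 35.3, 110.4] [-0.277, 0.0, 0.0]
```

View pics/w6.png

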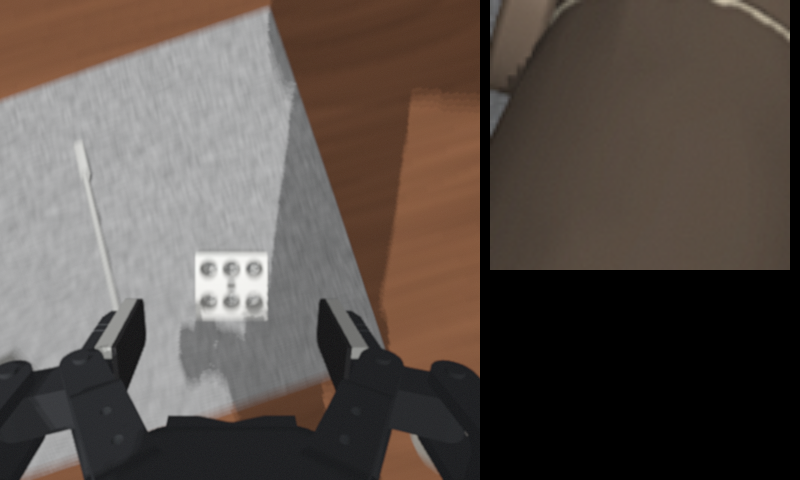

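Wells are up now, block at crop (231,286). I'll grip it tool-down near its top.

>>> apply_moves --motion '[{"linear":[-2.8,10,10],"turn":[-0.12,0,0],"hand":85},{"linear":[-2.8,10,21],"turn":[-0.24,0,0],"hand":85},{"linear":[-2.8,10,21],"turn":[-0.277,0,0],"hand":85},{"linear":[-2.8,10,21],"turn":[-0.277,0,0],"hand":85}]'

```text
clock: 18.15
position: [553.4, -132.0, 117.7]
orientation: [[0.279, 0.96, -0.006], [0.96, -0.279, 0.002], [-0.0, -0.007, -1.0]]
wrist_force: [-1.1, 0.4, 0.2]
grip_width: 72.8
```

Run:
```python
from h import *
s=observe(); print(s["clock"],s["position"])
c=cam("wrist"); save(c,'w7'); w=block(c,311,300,40,58,75)
plan([557.5,-133.3,26],Rdown(np.radians(73.7)),1)
```

```text
18.15 [ 553.35855891 -132.03783663  117.71136641]
3840 [ 556.4 -132.8   44.2] med z 44.3 [array([ 557.1, -133.2]), array([50.1, 44.8]), np.float64(73.9)]
1 [0.1, 2.0, 92.9] [-0.004, 0.0, 0.002]
```

>>> apply_moves --motion '[{"linear":[0,3,30],"turn":[-0.005,0,0.002],"hand":85},{"linear":[0,2.5,60],"turn":[-0.005,0,0.002],"hand":85},{"linear":[0,2,82],"turn":[-0.005,0,0.002],"hand":85},{"linear":[0,2,91],"turn":[-0.005,0,0.002],"hand":85},{"linear":[0,2,91],"turn":[-0.005,0,0.002],"hand":85}]'

```text
clock: 18.62
position: [556.6, -133.1, 25.1]
orientation: [[0.281, 0.96, -0.004], [0.96, -0.281, 0.001], [-0.0, -0.004, -1.0]]
wrist_force: [0.6, -0.9, 0.4]
grip_width: 72.7
```

Run:
```python
from h import *
s=observe(); print(s["clock"],s["position"])
plan([557.3,-133.2,26],Rdown(np.radians(73.8)),1)
```

```text
18.6167 [ 556.56426714 -133.12485419   25.08832002]
1 [0.1, 0.7, -0.9] [-0.004, 0.0, -0.002]
```

>>> apply_moves --motion '[{"linear":[0,0.7,0],"turn":[-0.004,0,0],"hand":40},{"linear":[0,0.7,0],"turn":[-0.004,0,0],"hand":40},{"linear":[0,0.7,0],"turn":[-0.004,0,0],"hand":40},{"linear":[0,0.7,0],"turn":[-0.004,0,0],"hand":40},{"linear":[0,0.7,0],"turn":[-0.004,0,0],"hand":40}]' --squeeze 80

```text
clock: 19.03
position: [558.9, -133.9, 26.6]
orientation: [[0.281, 0.96, 0.003], [0.96, -0.281, -0.001], [-0.0, 0.003, -1.0]]
wrist_force: [0.8, -0.2, 1.8]
grip_width: 48.4
```

>>> apply_moves --motion '[{"linear":[0,0,-30],"turn":[0,0,0],"hand":40},{"linear":[0,0,-60],"turn":[0,0,0],"hand":40},{"linear":[0,0,-100],"turn":[0,0,0],"hand":40},{"linear":[0,0,-130],"turn":[0,0,0],"hand":40},{"linear":[0,0,-130],"turn":[0,0,0],"hand":40}]'

```text
clock: 19.45
position: [563.7, -135.3, 164.7]
orientation: [[0.281, 0.96, 0.017], [0.96, -0.281, -0.006], [-0.001, 0.018, -1.0]]
wrist_force: [1.6, 0.1, 0.9]
grip_width: 48.5
```

Run:
```python
from h import *
s=observe(); print(s["clock"],s["position"],s["grip_width"],s["wrist_force"])
plan(own2w(20.4,0.2,155),Rdown(YAW+np.pi/2),2)
```

```text
19.45 [ 563.66203267 -135.3336551   164.69186868] 48.495003464809784 [1.55197422 0.09673019 0.895069  ]
1 [179.7, -63.6, 3.6] [0.009, 0.003, -0.244]
2 [189.8, -18.3, 4.4] [0.009, 0.003, -0.244]
```

>>> apply_moves --motion '[{"linear":[36,-13,1],"turn":[0.01,0,-0.05],"hand":40},{"linear":[72,-26,2],"turn":[0.01,0,-0.1],"hand":40},{"linear":[108,-39,2],"turn":[0.01,0,-0.15],"hand":40},{"linear":[144,-52,3],"turn":[0.01,0,-0.2],"hand":40},{"linear":[180,-64,3],"turn":[0.01,0,-0.244],"hand":40}]'

```text
clock: 19.87
position: [551.1, 56.8, 159.3]
orientation: [[0.039, 0.999, 0.005], [0.999, -0.039, -0.004], [-0.004, 0.005, -1.0]]
wrist_force: [0.6, 0.7, -2.5]
grip_width: 48.1
```

>>> apply_moves --motion '[{"linear":[40,-4,1],"turn":[0.01,0,-0.05],"hand":40},{"linear":[80,-8,2],"turn":[0.01,0,-0.1],"hand":40},{"linear":[120,-12,2],"turn":[0.01,0,-0.15],"hand":40},{"linear":[160,-16,2],"turn":[0.01,0,-0.2],"hand":40},{"linear":[190,-18,3],"turn":[0.01,0,-0.244],"hand":40}]'

```text
clock: 20.28
position: [538.8, 250.2, 154.4]
orientation: [[-0.207, 0.978, -0.007], [0.978, 0.207, -0.005], [-0.003, -0.008, -1.0]]
wrist_force: [1.1, 0.3, -2.6]
grip_width: 47.9
```

Run:
```python
from h import *
s=observe(); print(s["clock"],s["position"],s["grip_width"],s["wrist_force"])
p=own2w(20.4+1.7,0.2,115); plan(p,Rdown(YAW+np.pi/2),1)
c=cam("wrist"); save(c,'w8'); cv2.imwrite('pics/w8.png',c[0])
```

```text
20.2833 [538.76859196 250.20882537 154.43846153] 47.93205494013719 [ 1.07961136  0.26524525 -2.64562079]
1 [-5.4, 4.7, 39.4] [-0.008, 0.003, 0.005]
```

View pics/w8.png

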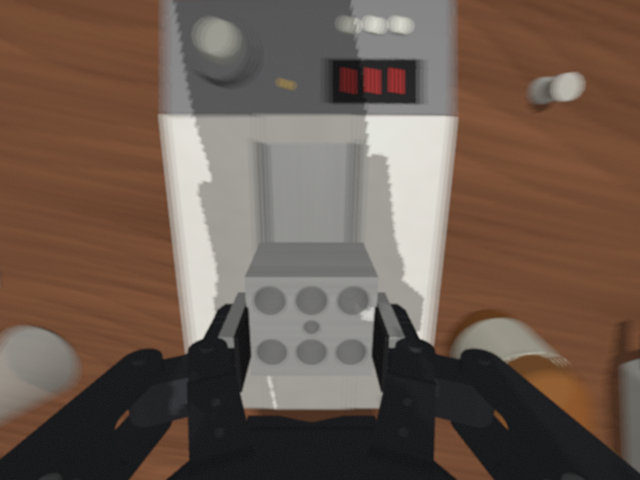

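Block A is held wells up at (312,325) above the pocket. I'll move down to just above the deck and check alignment.

>>> apply_moves --motion '[{"linear":[-5,4.5,12],"turn":[-0.008,0.003,0.005],"hand":40},{"linear":[-5.4,4.7,25],"turn":[-0.008,0.003,0.005],"hand":40},{"linear":[-5.4,4.7,33],"turn":[-0.008,0.003,0.005],"hand":40},{"linear":[-5.4,4.7,36],"turn":[-0.008,0.003,0.005],"hand":40},{"linear":[-5.4,4.7,36],"turn":[-0.008,0.003,0.005],"hand":40}]'

```text
clock: 20.75
position: [542.7, 249.3, 116.2]
orientation: [[-0.204, 0.979, -0.003], [0.979, 0.204, 0.003], [0.004, -0.002, -1.0]]
wrist_force: [0.3, 0.0, -1.6]
grip_width: 48.4
```

Run:
```python
from h import *
s=observe(); print(s["clock"],s["position"],s["grip_width"],s["wrist_force"])
p=own2w(20.4+1.7,0.2,115); plan(p,Rdown(YAW+np.pi/2),1)
c=cam("wrist"); save(c,'w9'); w=block(c,311,340,s["position"][2]+12,s["position"][2]+30,70)
def ow(p): d=p[:2]-O; cc,s=np.cos(YAW),np.sin(YAW); return np.round([d[0]*cc+d[1]*s,-d[0]*s+d[1]*cc],1)
cen=cv2.minAreaRect(w[:,:2].astype(np.float32))[0];print('own',ow(np.array(cen)),ow(w.mean(0)))
print('TCP own',ow(s["position"]))
g=cv2.cvtColor(c[0],cv2.COLOR_BGR2GRAY); cv2.imwrite('pics/w9.png',c[0][60:,80:560])
```

```text
20.75 [542.70161092 249.34624721 116.23942797] 48.42605821293869 [ 0.27156016  0.03468271 -1.59168497]
1 [-3.9, 0.7, 1.2] [-0.002, -0.004, 0.002]
11466 [538.8 246.5 134. ] med z 134.1 [array([540.6, 246.7]), array([45.8, 55. ]), np.float64(11.6)]
own [18.8  2. ] [17.   2.1]
TCP own [21.4  4.1]
```

View pics/w9.png

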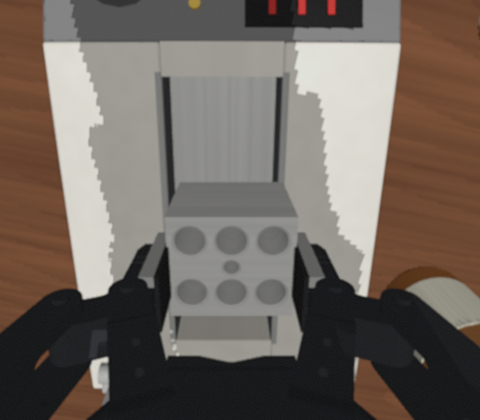

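The block is just above the pocket but 4 mm off along the heater's y, so I'll correct that first.

>>> apply_moves --motion '[{"linear":[-3.9,0.5,0],"turn":[-0.002,-0.004,0.002],"hand":40},{"linear":[-3.9,0.5,0],"turn":[-0.002,-0.004,0.002],"hand":40},{"linear":[-3.9,0.5,0],"turn":[-0.002,-0.004,0.002],"hand":40}]'

```text
clock: 21.05
position: [545.5, 245.5, 118.0]
orientation: [[-0.201, 0.98, 0.003], [0.98, 0.201, 0.001], [0.0, 0.003, -1.0]]
wrist_force: [0.3, 0.2, -1.7]
grip_width: 48.3
```

Run:
```python
from h import *
s=observe(); print(s["clock"],s["position"],s["grip_width"],s["wrist_force"])
p=own2w(20.4+1.7,0.2,92); plan(p,Rdown(YAW+np.pi/2),1)
```

```text
21.05 [545.52339394 245.53952125 118.01334161] 48.322514507056525 [ 0.34806028  0.18860703 -1.67209412]
1 [0.4, -1.3, 26.0] [0.003, -0.0, -0.001]
```

Run:
```python
from h import *
s=observe(); c=cam("wrist"); save(c,'w10'); g=cv2.cvtColor(c[0],cv2.COLOR_BGR2GRAY).astype(int); D=c[1]
def ow(p): d=p[:2]-O; cc,s=np.cos(YAW),np.sin(YAW); return np.round([d[0]*cc+d[1]*s,-d[0]*s+d[1]*cc,p[2]],1)
for v in (150,175,200): print(v,g[v,225:265].tolist(),'|',g[v,345:385].tolist())
for v in (285,300): print(v,'blk',g[v,230:262].tolist(),'|',g[v,362:392].tolist()); print(D[v,230:262:3].astype(int).tolist(),D[v,362:392:3].astype(int).tolist())
for u in(280,330): print(u,g[230:300:2,u].tolist())
```

```text
150 [158, 158, 157, 157, 157, 157, 157, 156, 157, 156, 157, 156, 157, 157, 156, 157, 156, 157, 155, 149, 136, 123, 118, 118, 119, 115, 102, 76, 51, 39, 36, 37, 44, 75, 113, 136, 141, 141, 141, 143] | [145, 145, 145, 143, 144, 143, 143, 141, 140, 142, 142, 142, 142, 141, 143, 144, 145, 139, 111, 67, 40, 36, 40, 41, 56, 81, 106, 118, 119, 120, 118, 122, 138, 149, 155, 173, 201, 217, 219, 213]
175 [155, 155, 155, 156, 155, 156, 156, 156, 157, 156, 155, 155, 155, 155, 155, 156, 155, 155, 155, 156, 152, 141, 126, 119, 119, 118, 114, 105, 81, 58, 38, 38, 38, 42, 73, 112, 135, 141, 141, 140] | [143, 143, 143, 143, 142, 141, 140, 141, 140, 140, 140, 140, 141, 142, 143, 144, 137, 111, 68, 40, 37, 39, 43, 61, 87, 109, 119, 120, 118, 119, 127, 143, 153, 156, 155, 156, 155, 154, 155, 155]
200 [155, 156, 155, 155, 156, 156, 156, 156, 156, 156, 155, 155, 155, 156, 154, 156, 154, 155, 154, 155, 155, 154, 145, 131, 122, 119, 119, 116, 107, 86, 61, 42, 39, 39, 41, 69, 111, 134, 140, 139] | [142, 142, 142, 141, 140, 139, 139, 139, 138, 139, 139, 139, 140, 142, 141, 132, 104, 64, 39, 39, 39, 44, 68, 94
[... 579 characters left out ...]
5, 101, 119, 138, 146, 148, 147, 145, 140, 133, 125, 112, 101, 99, 101, 102, 103, 102, 104] | [101, 101, 99, 99, 95, 101, 115, 127, 133, 140, 144, 147, 148, 146, 137, 118, 101, 94, 95, 94, 95, 96, 94, 94, 94, 103, 125, 144, 152, 153]
[188, 190, 143, 142, 142, 141, 136, 135, 137, 143, 145] [145, 141, 135, 135, 135, 143, 141, 143, 141, 189]
280 [142, 142, 142, 142, 141, 141, 122, 108, 109, 110, 109, 109, 111, 111, 111, 110, 112, 113, 110, 108, 108, 108, 109, 118, 142, 144, 142, 141, 140, 140, 124, 108, 106, 105, 107]
330 [142, 142, 142, 142, 143, 141, 122, 109, 110, 111, 110, 109, 110, 110, 110, 111, 112, 113, 110, 108, 108, 109, 110, 118, 143, 145, 144, 142, 141, 141, 143, 142, 144, 145, 147]
```

Block and pocket centres now coincide (both at column 311). Lowering.

>>> apply_moves --motion '[{"linear":[0,-1,8],"turn":[0.002,0,0],"hand":40},{"linear":[0,-1,14],"turn":[0.002,0,0],"hand":40},{"linear":[0,-1,19],"turn":[0.002,0,0],"hand":40},{"linear":[0,-1,22],"turn":[0.002,0,0],"hand":40},{"linear":[0,-1,23],"turn":[0.002,0,0],"hand":40}]'

```text
clock: 21.52
position: [543.6, 245.3, 93.7]
orientation: [[-0.202, 0.979, -0.001], [0.979, 0.202, -0.0], [0.0, -0.001, -1.0]]
wrist_force: [-1.0, 0.0, -1.6]
grip_width: 48.3
```

>>> apply_moves --motion '[{"linear":[0,0,1],"turn":[0,0,0],"hand":40},{"linear":[0,0,1.5],"turn":[0,0,0],"hand":40},{"linear":[0,0,1.5],"turn":[0,0,0],"hand":40}]'

```text
clock: 21.77
position: [543.6, 245.3, 92.0]
orientation: [[-0.202, 0.979, -0.001], [0.979, 0.202, -0.0], [0.0, -0.001, -1.0]]
wrist_force: [-0.2, -0.4, -2.6]
grip_width: 48.6
```

>>> apply_moves --motion '[{"linear":[0,0,1],"turn":[0,0,0],"hand":40},{"linear":[0,0,1.3],"turn":[0,0,0],"hand":40},{"linear":[0,0,1.3],"turn":[0,0,0],"hand":40}]'

```text
clock: 22.02
position: [543.6, 245.4, 90.7]
orientation: [[-0.202, 0.979, -0.001], [0.979, 0.202, -0.0], [0.0, -0.001, -1.0]]
wrist_force: [0.2, 0.2, -1.9]
grip_width: 48.2
```

>>> apply_moves --motion '[{"linear":[0,0,0],"turn":[0,0,0],"hand":75},{"linear":[0,0,0],"turn":[0,0,0],"hand":75},{"linear":[0,0,-15],"turn":[0,0,0],"hand":80},{"linear":[0,0,-50],"turn":[0,0,0],"hand":80},{"linear":[0,-20,-90],"turn":[0,0,0],"hand":80}]'

```text
clock: 22.43
position: [526.9, 241.6, 178.0]
orientation: [[-0.201, 0.98, -0.001], [0.98, 0.201, -0.0], [-0.0, -0.001, -1.0]]
wrist_force: [0.8, -0.2, 1.6]
grip_width: 68.6
```

Run:
```python
from h import *
s=observe(); print(s["clock"],s["position"],s["grip_width"],s["wrist_force"])
def ow(p): d=p[:2]-O; cc,s=np.cos(YAW),np.sin(YAW); return np.round([d[0]*cc+d[1]*s,-d[0]*s+d[1]*cc,p[2]],1)
c=cam("wrist"); save(c,'w11'); w=block(c,311,270,98,125,80)
m=w[w[:,2]>103]; r=cv2.minAreaRect(m[:,:2].astype(np.float32)); print(ow(np.array(r[0]+(0,))),r, 'tilt',np.linalg.lstsq(np.c_[m[:,:2]-m[:,:2].mean(0),np.ones(len(m))],m[:,2],rcond=None)[0])
t=cam("top"); block(t,494,229)
T=pose(); plan([598,-330.2,200],Rdown(np.radians(118.7)),3)
```

```text
22.4333 [526.8647114  241.58439882 177.99856929] 68.5502091421997 [ 0.75132719 -0.19630601  1.5642042 ]
4479 [539.6 242.7 107.1] med z 108.2 [array([540.9, 242.8]), array([44.7, 49.9]), np.float64(11.8)]
[18.3 -1.8  0. ] ((540.848388671875, 242.89886474609375), (44.730831146240234, 49.70532989501953), 11.786879539489746) tilt [4.82238060e-03 1.27047781e-03 1.08006908e+02]
614 [ 597.6 -329.3   45.5] med z 45.8 [array([ 598. , -329.8]), array([44.3, 52.7]), np.float64(28.7)]
1 [-191.9, -16.0, -5.4] [0.004, -0.0, -0.099]
2 [-189.3, -34.9, -5.2] [0.004, -0.0, -0.099]
3 [-184.9, -53.5, -5.0] [0.004, -0.0, -0.099]
```

Block A is seated: top level at deck +20 mm. Next is block B.

>>> apply_moves --motion '[{"linear":[-192,-16,-5],"turn":[0.004,0,-0.099],"hand":85},{"linear":[-192,-16,-5],"turn":[0.004,0,-0.099],"hand":85},{"linear":[-192,-16,-5],"turn":[0.004,0,-0.099],"hand":85},{"linear":[-192,-16,-5],"turn":[0.004,0,-0.099],"hand":85},{"linear":[-192,-16,-5],"turn":[0.004,0,-0.099],"hand":85}]'

```text
clock: 22.95
position: [552.6, 48.5, 190.7]
orientation: [[-0.296, 0.955, 0.008], [0.955, 0.296, 0.002], [-0.001, 0.008, -1.0]]
wrist_force: [-0.0, -0.1, -0.1]
grip_width: 72.6
```

>>> apply_moves --motion '[{"linear":[-189,-35,-5],"turn":[0.004,0,-0.099],"hand":85},{"linear":[-189,-35,-5],"turn":[0.004,0,-0.099],"hand":85},{"linear":[-189,-35,-5],"turn":[0.004,0,-0.099],"hand":85},{"linear":[-189,-35,-5],"turn":[0.004,0,-0.099],"hand":85},{"linear":[-189,-35,-5],"turn":[0.004,0,-0.099],"hand":85}]'

```text
clock: 23.37
position: [575.6, -146.1, 196.0]
orientation: [[-0.388, 0.922, 0.006], [0.922, 0.388, -0.001], [-0.003, 0.005, -1.0]]
wrist_force: [0.7, 0.1, -0.4]
grip_width: 72.7
```

>>> apply_moves --motion '[{"linear":[-185,-54,30],"turn":[0.004,0,-0.099],"hand":85},{"linear":[-185,-54,30],"turn":[0.004,0,-0.099],"hand":85},{"linear":[-185,-54,30],"turn":[0.004,0,-0.099],"hand":85},{"linear":[-185,-54,30],"turn":[0.004,0,-0.099],"hand":85},{"linear":[-185,-54,30],"turn":[0.004,0,-0.099],"hand":85}]'

```text
clock: 23.78
position: [597.7, -341.1, 165.9]
orientation: [[-0.476, 0.879, 0.003], [0.879, 0.476, -0.004], [-0.005, 0.001, -1.0]]
wrist_force: [0.1, -0.6, -0.7]
grip_width: 72.5
```

Run:
```python
from h import *
s=observe(); print(s["clock"],s["position"],s["joint_pos"].round(2))
c=cam("wrist"); save(c,'w12'); w=block(c,311,290,40,58,90); r=cv2.minAreaRect(w[:,:2].astype(np.float32))
plan([r[0][0],r[0][1],110],Rdown(np.radians(118.7)),1)
```

```text
23.7833 [ 597.67512904 -341.08773224  165.87022112] [-0.58  0.49  1.53 -0.    1.13 -2.65]
2696 [ 595.6 -333.9   44.3] med z 44.4 [array([ 596.2, -333.6]), array([44.5, 50.1]), np.float64(28.5)]
1 [12.9, 5.2, 54.9] [-0.001, 0.01, -0.008]
```

>>> apply_moves --motion '[{"linear":[9,4,28],"turn":[0,0.01,-0.008],"hand":85},{"linear":[9,4,55],"turn":[0,0.01,-0.008],"hand":85},{"linear":[9,4,55],"turn":[0,0.01,-0.008],"hand":85},{"linear":[9,4,55],"turn":[0,0.01,-0.008],"hand":85}]'

```text
clock: 24.17
position: [595.2, -336.3, 107.5]
orientation: [[-0.48, 0.877, -0.005], [0.877, 0.48, 0.003], [0.005, -0.004, -1.0]]
wrist_force: [0.7, -0.2, -0.1]
grip_width: 72.5
```

Run:
```python
from h import *
s=observe(); print(s["clock"],s["position"],s["joint_velocities"].round(3))
c=cam("wrist"); save(c,'w13'); w=block(c,311,320,40,58,90); r=cv2.minAreaRect(w[:,:2].astype(np.float32))
plan([r[0][0],r[0][1],26],Rdown(np.radians(118.6)),1)
```

```text
24.1667 [ 595.24375661 -336.33477068  107.50796592] [ 0.007 -0.045 -0.049  0.001 -0.008 -0.001]
4078 [ 595.6 -333.7   44.3] med z 44.4 [array([ 596.1, -333.6]), array([45.1, 49.9]), np.float64(29.0)]
1 [3.4, 1.1, 83.8] [-0.001, -0.001, 0.002]
```

>>> apply_moves --motion '[{"linear":[3.4,1,25],"turn":[0,0,0.002],"hand":85},{"linear":[3.4,1,55],"turn":[0,0,0.002],"hand":85},{"linear":[3.4,1,75],"turn":[0,0,0.002],"hand":85},{"linear":[3.4,1,81],"turn":[0,0,0.002],"hand":85},{"linear":[3.4,1,81],"turn":[0,0,0.002],"hand":85}]'

```text
clock: 24.63
position: [595.9, -333.0, 28.6]
orientation: [[-0.48, 0.878, -0.003], [0.878, 0.48, 0.001], [0.002, -0.002, -1.0]]
wrist_force: [-0.8, -0.8, 0.1]
grip_width: 72.7
```

Run:
```python
from h import *
s=observe(); print(s["clock"],s["position"])
plan([596.1,-333.6,26],Rdown(np.radians(118.7)),1)
```

```text
24.6333 [ 595.88607238 -333.03536575   28.62167424]
1 [-0.6, -0.1, 2.6] [-0.002, -0.002, -0.001]
```

>>> apply_moves --motion '[{"linear":[-0.6,0,2.5],"turn":[0,0,0],"hand":85},{"linear":[-0.6,0,2.5],"turn":[0,0,0],"hand":40},{"linear":[-0.6,0,2.5],"turn":[0,0,0],"hand":40},{"linear":[-0.6,0,2.5],"turn":[0,0,0],"hand":40},{"linear":[-0.6,0,2.5],"turn":[0,0,0],"hand":40}]'

```text
clock: 25.05
position: [598.1, -334.6, 29.0]
orientation: [[-0.479, 0.878, 0.001], [0.878, 0.479, -0.001], [-0.002, 0.0, -1.0]]
wrist_force: [0.2, 0.0, 6.3]
grip_width: 47.8
```

>>> apply_moves --motion '[{"linear":[0,0,0],"turn":[0,0,0],"hand":40},{"linear":[0,0,0],"turn":[0,0,0],"hand":40}]'

```text
clock: 25.22
position: [598.6, -335.1, 29.8]
orientation: [[-0.479, 0.878, 0.003], [0.878, 0.479, -0.003], [-0.004, 0.001, -1.0]]
wrist_force: [-0.2, -0.7, -2.1]
grip_width: 47.9
```

>>> apply_moves --motion '[{"linear":[0,0,-30],"turn":[0,0,0],"hand":40},{"linear":[0,0,-60],"turn":[0,0,0],"hand":40},{"linear":[0,0,-100],"turn":[0,0,0],"hand":40},{"linear":[0,0,-125],"turn":[0,0,0],"hand":40},{"linear":[0,0,-125],"turn":[0,0,0],"hand":40}]'

```text
clock: 25.63
position: [602.4, -337.5, 162.5]
orientation: [[-0.479, 0.878, 0.014], [0.877, 0.48, -0.01], [-0.015, 0.007, -1.0]]
wrist_force: [0.5, -1.6, -0.3]
grip_width: 48.1
```

Run:
```python
from h import *
s=observe(); print(s["clock"],s["position"],s["grip_width"],s["wrist_force"])
plan(own2w(-30,0.2,155),Rdown(YAW+np.pi/2),3)
```

```text
25.6333 [ 602.44693942 -337.50204858  162.52670505] 48.062050688572604 [ 0.45102715 -1.62141527 -0.25697692]
1 [185.0, 59.5, 0.1] [0.003, 0.005, 0.099]
2 [189.9, 41.0, 0.8] [0.003, 0.005, 0.099]
3 [193.1, 22.1, 1.6] [0.003, 0.005, 0.099]
```

Run:
```python
from h import *
s=observe(); z=s["position"][2]; print(s["wrist_force"],s["grip_width"])
c=cam("wrist"); save(c,'w14'); w=block(c,311,320,z+8,z+35,62)
T=pose(); q=(w-T[:3,3])@T[:3,:3]; print('tool frame med',np.median(q,axis=0).round(1))
m=q; print('top tilt',np.linalg.lstsq(np.c_[m[:,:2]-m[:,:2].mean(0),np.ones(len(m))],m[:,2],rcond=None)[0])
```

```text
[ 0.45102715 -1.62141527 -0.25697692] 48.062050688572604
10794 [ 601.  -339.9  177.1] med z 177.8 [array([ 602.1, -338.9]), array([45.7, 49.8]), np.float64(28.6)]
tool frame med [ -3.4  -2.  -18.6]
top tilt [ 4.73043950e-03 -1.44599461e-02 -1.79836784e+01]
```

>>> apply_moves --motion '[{"linear":[37,12,0],"turn":[0,0,0.02],"hand":40},{"linear":[74,24,0],"turn":[0,0,0.04],"hand":40},{"linear":[111,36,0],"turn":[0,0,0.06],"hand":40},{"linear":[148,48,0],"turn":[0,0,0.08],"hand":40},{"linear":[185,60,0],"turn":[0,0,0.099],"hand":40}]'

```text
clock: 26.1
position: [561.9, -143.2, 154.2]
orientation: [[-0.389, 0.921, 0.005], [0.921, 0.389, -0.005], [-0.007, 0.002, -1.0]]
wrist_force: [0.5, -0.3, -2.6]
grip_width: 48.0
```

>>> apply_moves --motion '[{"linear":[38,8,0],"turn":[0,0,0.02],"hand":40},{"linear":[76,16,0],"turn":[0,0,0.04],"hand":40},{"linear":[114,24,0],"turn":[0,0,0.06],"hand":40},{"linear":[152,33,0],"turn":[0,0,0.08],"hand":40},{"linear":[190,41,0],"turn":[0,0,0.099],"hand":40}]'

```text
clock: 26.52
position: [523.0, 49.4, 150.4]
orientation: [[-0.294, 0.956, -0.0], [0.956, 0.294, -0.005], [-0.005, -0.002, -1.0]]
wrist_force: [0.6, 0.2, -0.9]
grip_width: 47.7
```

Run:
```python
from h import *
s=observe(); print(s["clock"],s["position"],s["grip_width"],s["wrist_force"])
plan(own2w(-28,0.2,145),Rdown(YAW+np.pi/2),1)
```

```text
26.5167 [522.99361658  49.40354816 150.37747807] 47.69251709698873 [ 0.61202005  0.22497932 -0.90294261]
1 [186.1, 28.2, 4.4] [-0.001, 0.005, 0.095]
```

>>> apply_moves --motion '[{"linear":[38,6,0],"turn":[0,0.005,0.02],"hand":40},{"linear":[76,12,0],"turn":[0,0.005,0.04],"hand":40},{"linear":[114,18,0],"turn":[0,0.005,0.06],"hand":40},{"linear":[152,24,0],"turn":[0,0.005,0.08],"hand":40},{"linear":[186,28,0],"turn":[0,0.005,0.095],"hand":40}]'

```text
clock: 26.93
position: [492.5, 236.9, 146.7]
orientation: [[-0.202, 0.979, -0.005], [0.979, 0.202, -0.002], [-0.001, -0.006, -1.0]]
wrist_force: [-0.1, 0.8, -3.0]
grip_width: 47.8
```

>>> apply_moves --motion '[{"linear":[0,0,15],"turn":[0,0,0],"hand":40},{"linear":[0,0,28],"turn":[0,0,0],"hand":40},{"linear":[0,0,28],"turn":[0,0,0],"hand":40}]'

```text
clock: 27.18
position: [489.6, 236.9, 115.1]
orientation: [[-0.204, 0.979, -0.011], [0.979, 0.204, -0.004], [-0.002, -0.011, -1.0]]
wrist_force: [-0.1, -0.4, -2.0]
grip_width: 48.2
```

Run:
```python
from h import *
s=observe(); print(s["clock"],s["position"],s["grip_width"],s["wrist_force"]); z=s["position"][2]
def ow(p): d=p[:2]-O; cc,s=np.cos(YAW),np.sin(YAW); return np.round([d[0]*cc+d[1]*s,-d[0]*s+d[1]*cc,p[2]],1)
print('tcp own',ow(s["position"])); plan(own2w(-27,0.2,z),Rdown(YAW+np.pi/2),1)
c=cam("wrist"); save(c,'w15'); w=block(c,311,330,z+10,z+30,75); r=cv2.minAreaRect(w[:,:2].astype(np.float32)); print('blk own',ow(np.r_[r[0],0]))
g=cv2.cvtColor(c[0],cv2.COLOR_BGR2GRAY).astype(int)
for v in (200,225,280,290): print(v,g[v,225:265].tolist(),'|',g[v,350:395].tolist())
cv2.imwrite('pics/w15.png',c[0])
```

```text
27.1833 [489.6473347  236.89800427 115.13143564] 48.241222770874025 [-0.1198679  -0.37161863 -2.0026751 ]
tcp own [-33.1   2.7 115.1]
1 [-2.5, 6.1, -0.1] [-0.011, 0.002, 0.002]
11503 [487.9 234.7 131.2] med z 131.0 [array([490.1, 234.8]), array([45.7, 60.1]), np.float64(11.0)]
blk own [-33.1   0.5   0. ]
200 [110, 111, 111, 111, 110, 110, 110, 111, 111, 110, 110, 110, 112, 111, 110, 111, 111, 111, 110, 111, 110, 110, 111, 111, 110, 110, 110, 111, 109, 111, 111, 110, 111, 110, 110, 111, 111, 110, 110, 110] | [38, 38, 37, 36, 37, 38, 36, 38, 35, 37, 35, 38, 39, 37, 36, 37, 38, 37, 37, 36, 38, 36, 39, 36, 38, 36, 35, 37, 37, 35, 38, 38, 35, 38, 37, 36, 36, 37, 36, 36, 35, 34, 35, 35, 35]
225 [189, 188, 188, 188, 188, 188, 189, 188, 188, 187, 188, 188, 188, 188, 188, 188, 188, 188, 187, 188, 186, 181, 176, 173, 179, 183, 186, 185, 185, 185, 184, 184, 185, 184, 186, 186, 185, 186, 186, 185] | [187, 188, 187, 187, 187, 187, 187, 188, 188, 188, 187, 183, 176, 174, 181, 185, 188, 188, 187, 187, 188, 188, 187, 188, 187, 186, 187, 187, 186, 186, 186, 186, 186, 185, 185, 186, 186, 186, 187, 187
[... 192 characters left out ...]
165, 165, 164, 164, 164, 162, 160, 159] | [143, 143, 143, 143, 142, 142, 143, 143, 143, 143, 142, 143, 142, 143, 143, 143, 143, 141, 141, 141, 141, 141, 141, 140, 140, 146, 162, 177, 185, 186, 186, 185, 185, 186, 186, 186, 186, 185, 185, 185, 185, 185, 185, 186, 185]
290 [186, 186, 187, 186, 188, 188, 187, 188, 188, 187, 187, 187, 187, 186, 185, 185, 184, 185, 184, 182, 176, 171, 171, 172, 172, 172, 172, 173, 172, 172, 172, 171, 173, 172, 171, 167, 161, 158, 153, 148] | [159, 156, 157, 157, 157, 158, 160, 162, 165, 167, 170, 172, 173, 173, 172, 173, 173, 172, 172, 172, 172, 173, 173, 173, 173, 174, 176, 181, 183, 184, 184, 183, 184, 184, 184, 186, 185, 185, 186, 185, 185, 185, 185, 185, 185]
```

Pocket seams and block differ by about 2.8 mm in y, and the block needs about 5 mm toward the hinge.

>>> apply_moves --motion '[{"linear":[-2.9,4.5,0],"turn":[-0.011,0.002,0.002],"hand":40},{"linear":[-2.9,4.5,0],"turn":[-0.011,0.002,0.002],"hand":40},{"linear":[-2.9,4.5,0],"turn":[-0.011,0.002,0.002],"hand":40},{"linear":[-2.9,4.5,0],"turn":[-0.011,0.002,0.002],"hand":40}]'

```text
clock: 27.57
position: [495.0, 233.8, 116.0]
orientation: [[-0.2, 0.98, -0.001], [0.98, 0.2, -0.0], [0.0, -0.001, -1.0]]
wrist_force: [1.3, 0.2, -2.7]
grip_width: 47.9
```

Run:
```python
from h import *
s=observe(); print(s["clock"],s["position"],s["wrist_force"],s["grip_width"]); z=s["position"][2]
c=cam("wrist"); save(c,'w16')
plan(own2w(-28.5,-0.2,92),Rdown(YAW+np.pi/2),1)
g=cv2.cvtColor(c[0],cv2.COLOR_BGR2GRAY).astype(int)
for v in (225,240,283,292):
    d=np.abs(np.diff(g[v].astype(float))); print(v,[(int(u),int(g[v,u+2]-g[v,u-2])) for u in range(228,400) if abs(g[v,u+2]-g[v,u-2])>9][:40])
```

```text
27.5667 [494.99261833 233.80395916 115.95300516] [ 1.28496912  0.2115056  -2.66871289] 47.88613424249778
1 [1.1, -0.1, 24.1] [-0.0, -0.0, -0.003]
225 [(253, -10), (254, -16), (255, -12), (258, 13), (368, -10), (369, -13), (370, -10), (373, 13)]
240 [(249, -10), (250, -26), (251, -38), (252, -40), (253, -32), (254, -17), (257, 20), (258, 23), (259, 17), (260, 10), (264, 15), (265, 16), (266, 13), (360, -12), (361, -21), (362, -24), (363, -21), (364, -10), (368, -12), (369, -14), (370, -12), (373, 10), (374, 28), (375, 40), (376, 40), (377, 29), (378, 12)]
283 [(245, -10), (246, -11)]
292 [(235, -10), (236, -26), (237, -39), (238, -39), (239, -31), (240, -16), (244, 15), (245, 27), (246, 30), (247, 25), (248, 15), (256, -10), (257, -17), (258, -23), (259, -28), (260, -30), (261, -26), (262, -20), (263, -12), (277, 15), (278, 21), (279, 26), (280, 26), (281, 20), (282, 14), (299, -14), (300, -20), (301, -26), (302, -27), (303, -21), (304, -16), (317, 10), (318, 15), (319, 22), (320, 25), (321, 24), (322, 19), (323, 12), (341, -12), (342, -16)]
```

>>> apply_moves --motion '[{"linear":[1.1,0,0],"turn":[0,0,-0.003],"hand":40},{"linear":[1.1,0,8],"turn":[0,0,-0.003],"hand":40},{"linear":[1.1,0,14],"turn":[0,0,-0.003],"hand":40},{"linear":[1.1,0,18],"turn":[0,0,-0.003],"hand":40},{"linear":[1.1,0,20],"turn":[0,0,-0.003],"hand":40}]'

```text
clock: 28.03
position: [493.9, 234.7, 94.7]
orientation: [[-0.203, 0.979, -0.002], [0.979, 0.203, -0.001], [-0.0, -0.003, -1.0]]
wrist_force: [-0.3, 0.2, -1.7]
grip_width: 48.0
```

>>> apply_moves --motion '[{"linear":[0,0,1],"turn":[0,0,0],"hand":40},{"linear":[0,0,1.5],"turn":[0,0,0],"hand":40},{"linear":[0,0,1.5],"turn":[0,0,0],"hand":40}]'

```text
clock: 28.28
position: [493.8, 234.7, 93.1]
orientation: [[-0.203, 0.979, -0.003], [0.979, 0.203, -0.001], [-0.0, -0.003, -1.0]]
wrist_force: [-0.1, -0.8, -1.8]
grip_width: 48.0
```

>>> apply_moves --motion '[{"linear":[0,0,1],"turn":[0,0,0],"hand":40},{"linear":[0,0,2],"turn":[0,0,0],"hand":40},{"linear":[0,0,2],"turn":[0,0,0],"hand":40}]'

```text
clock: 28.53
position: [494.1, 234.9, 92.8]
orientation: [[-0.203, 0.979, -0.003], [0.979, 0.203, -0.001], [-0.0, -0.003, -1.0]]
wrist_force: [-3.7, -0.7, 7.6]
grip_width: 48.1
```

Contact at 92.8, which matches the expected floor height (about 92.4). Releasing and checking both blocks.

>>> apply_moves --motion '[{"linear":[0,0,-0.5],"turn":[0,0,0],"hand":75},{"linear":[0,0,-0.5],"turn":[0,0,0],"hand":75},{"linear":[0,0,-15],"turn":[0,0,0],"hand":80},{"linear":[0,0,-50],"turn":[0,0,0],"hand":80},{"linear":[0,-10,-90],"turn":[0,0,0],"hand":80}]'

```text
clock: 28.95
position: [484.0, 232.4, 181.6]
orientation: [[-0.203, 0.979, -0.006], [0.979, 0.203, -0.002], [-0.001, -0.006, -1.0]]
wrist_force: [1.0, 0.7, 0.8]
grip_width: 68.0
```

Run:
```python
from h import *
s=observe(); print(s["clock"],s["position"])
def ow(w): d=w[:,:2]-O; cc,s=np.cos(YAW),np.sin(YAW); return np.c_[d[:,0]*cc+d[:,1]*s,-d[:,0]*s+d[:,1]*cc,w[:,2]]
c=cam("wrist"); save(c,'w17'); w=block(c,311,290,100,125,110); o=ow(w); o=o[o[:,2]>103]
for lo,hi,n in((-60,-5,'B'),(-5,50,'A')):
    m=o[(o[:,0]>lo)&(o[:,0]<hi)&(abs(o[:,1])<35)]; print(n,len(m),np.percentile(m,[1,50,99],axis=0).round(1).tolist(),np.linalg.lstsq(np.c_[m[:,:2]-m[:,:2].mean(0),np.ones(len(m))],m[:,2],rcond=None)[0].round(4))
cv2.imwrite('pics/w17.png',c[0])
```

```text
28.95 [484.02297094 232.42898409 181.631774  ]
7981 [515.  237.7 107.4] med z 108.2 [array([517.4, 238.3]), array([93.2, 49.8]), np.float64(11.9)]
B 3899 [[-51.7, -26.1, 103.3], [-31.1, -1.1, 108.3], [-7.9, 22.7, 109.9]] [7.30000e-03 1.40000e-03 1.08026e+02]
A 3431 [[-3.8, -26.0, 103.2], [16.5, -1.7, 108.3], [40.0, 22.6, 109.8]] [ 1.000000e-02 -0.000000e+00  1.078759e+02]
```

View pics/w17.png

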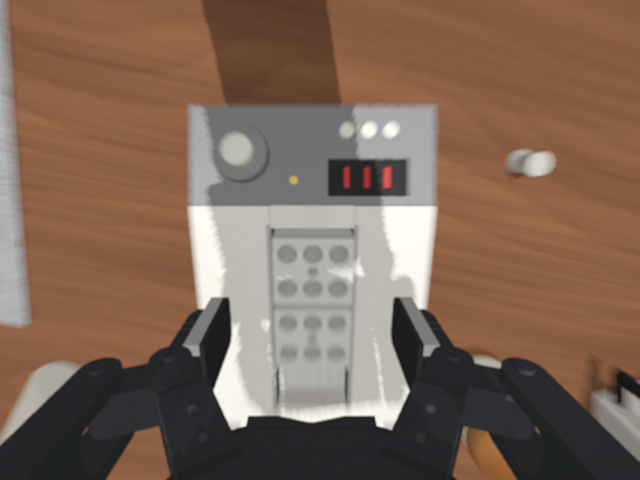

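Both blocks are seated wells up, side by side ((312,270) and (312,335)), tops level at the same height. Now the hood: go back to the grip bar.

>>> apply_moves --motion '[{"linear":[0,0,-40],"turn":[0,0,0],"hand":75},{"linear":[0,0,-80],"turn":[0,0,0],"hand":70},{"linear":[0,0,-120],"turn":[0,0,0],"hand":70},{"linear":[0,20,-145],"turn":[0,0,0],"hand":70},{"linear":[0,55,-145],"turn":[0,0,0],"hand":70}]'

```text
clock: 29.42
position: [543.1, 246.9, 347.6]
orientation: [[-0.204, 0.979, 0.022], [0.979, 0.204, 0.009], [0.004, 0.023, -1.0]]
wrist_force: [1.3, 0.4, 1.4]
grip_width: 59.7
```

>>> apply_moves --motion '[{"linear":[0,40,0],"turn":[0,0,0],"hand":70},{"linear":[0,80,0],"turn":[0,0,0],"hand":70},{"linear":[0,120,0],"turn":[0,0,0],"hand":70},{"linear":[0,155,0],"turn":[0,0,0],"hand":70},{"linear":[0,165,0],"turn":[0,0,0],"hand":70}]'

```text
clock: 29.83
position: [708.9, 280.8, 349.0]
orientation: [[-0.203, 0.979, 0.023], [0.979, 0.203, 0.009], [0.004, 0.025, -1.0]]
wrist_force: [-1.2, -0.9, -0.5]
grip_width: 59.8
```

Run:
```python
from h import *
s=observe(); print(s["clock"],s["position"],s["grip_width"])
plan([710.8,279.5,233.7],Rdown(YAW+np.pi/2),1)
c=cam("wrist"); save(c,'w18')
im,D,K,k1,P=c; T=pose()
ys,xs=np.mgrid[200:480:2,200:420:2].reshape(2,-1); z=D[ys,xs]; p=cv2.undistortPoints(np.stack([xs,ys],1).astype(float)[:,None],K,np.array([k1,0,0,0.]))[:,0]
w=np.c_[p*z[:,None],z]@P[:3,:3].T+P[:3,3]; g=cv2.cvtColor(im,cv2.COLOR_BGR2GRAY)[ys,xs]
m=(g<45)&(z>0)&(w[:,2]>225)&(w[:,2]<270); print(m.sum(),np.percentile(w[m],[5,50,95],axis=0).round(1), np.percentile(np.c_[xs,ys][m],[5,50,95],axis=0))
```

```text
29.8333 [708.92019237 280.788623   348.96960639] 59.75430225350395
1 [-2.1, -1.3, 115.3] [0.025, -0.004, 0.001]
139 [[692.7 265.2 248.8]
 [697.8 277.3 251.6]
 [706.3 286.8 253.1]] [[293.8 216. ]
 [310.  224. ]
 [324.  234. ]]
```

Run:
```python
from h import *
c=load('w18'); im,D,K,k1,P=c; g=cv2.cvtColor(im,cv2.COLOR_BGR2GRAY)
for v in range(196,262,3): print(v,''.join('#' if x<50 else '+' if x<90 else '-' if x<140 else '.' for x in g[v,270:352:2]), D[v,296:326:6].astype(int), [ (pt(c,u,v)).round(0).tolist() for u in (310,)])
```

```text
196 ......................................... [227 226 226 226 226] [[676.0, 272.0, 266.0]]
199 ......................................... [226 227 226 226 227] [[678.0, 272.0, 266.0]]
202 ......................................... [227 227 227 228 228] [[680.0, 273.0, 265.0]]
205 ......................................... [229 229 228 228 228] [[682.0, 273.0, 265.0]]
208 ......................................... [228 229 229 228 230] [[684.0, 274.0, 264.0]]
211 ......................................... [503 242 242 242 503] [[689.0, 275.0, 253.0]]
214 -+++++++++----+++++++++++++----------++++ [250 243 245 244 253] [[691.0, 275.0, 252.0]]
217 +++++++++++#################++-----++++++ [248 243 244 244 249] [[693.0, 275.0, 251.0]]
220 +++++++++++##################+-----++++++ [246 246 246 246 247] [[695.0, 276.0, 251.0]]
223 ++--------+###+##############++-----+++++ [245 245 245 245 245] [[697.0, 276.0, 252.0]]
226 ++--------++++++++#+#########++++++++++++ [247 246 246 246 244] [[699.0, 277.0, 252.0]]
229 +---------+##################++++++++++++ [246 247 247 245 245] [[701.0, 277.0, 253.
[... 215 characters left out ...]
-----------+++++++ [452 458 470 476 484] [[778.0, 294.0, 41.0]]
241 .............--------------------------++ [441 447 453 468 471] [[777.0, 293.0, 57.0]]
244 ...................---------------------- [437 439 445 450 458] [[777.0, 293.0, 68.0]]
247 ........................----------------- [436 437 438 440 446] [[778.0, 293.0, 76.0]]
250 ............................------------- [438 438 438 438 440] [[781.0, 294.0, 79.0]]
253 ..................................------- [438 439 438 439 439] [[785.0, 295.0, 78.0]]
256 .......................................-- [441 438 439 440 439] [[789.0, 296.0, 79.0]]
259 ......................................... [441 442 443 441 442] [[793.0, 296.0, 78.0]]
```

Run:
```python
from h import *
s=observe(); print(s["clock"],s["position"],s["joint_velocities"].round(3))
def ow(w): d=w[:,:2]-O; cc,s=np.cos(YAW),np.sin(YAW); return np.c_[d[:,0]*cc+d[:,1]*s,-d[:,0]*s+d[:,1]*cc,w[:,2]]
for n in("scene","wrist"):
    c=cam(n); save(c,n+'9'); im,D,K,k1,P=c
    ys,xs=np.mgrid[0:480,0:640].reshape(2,-1); z=D[ys,xs]; p=cv2.undistortPoints(np.stack([xs,ys],1).astype(float)[:,None],K,np.array([k1,0,0,0.]))[:,0]
    o=ow(np.c_[p*z[:,None],z]@P[:3,:3].T+P[:3,3]); g=cv2.cvtColor(im,cv2.COLOR_BGR2GRAY)[ys,xs]
    m=(g<50)&(z>0)&(abs(o[:,0]-190)<35)&(abs(o[:,1])<30)&(o[:,2]>215)&(o[:,2]<275); print(n,m.sum(),np.percentile(o[m],[3,50,97],axis=0).round(1).tolist(),np.percentile(np.c_[xs,ys][m],[3,50,97],axis=0).tolist())
    m=(z>0)&(abs(o[:,1])<55)&(abs(o[:,1])>25)&(o[:,0]>100)&(o[:,0]<200)&(o[:,2]>110)&(o[:,2]<275)
    if m.sum()>50:
        h=o[m]; 
        for lo in range(120,270,30):
            k=h[(h[:,2]>lo)&(h[:,2]<lo+30)]; 
            if len(k)>10: print('  hood z',lo,len(k),np.percentile(k[:,0],[5,50,95]).round(1))
```

```text
29.8833 [708.57584929 280.73105164 348.63897755] [ 0.009 -0.068  0.098  0.004  0.039  0.004]
scene 176 [[167.7, -10.5, 245.2], [187.3, 1.3, 253.1], [190.8, 11.6, 256.3]] [[445.0, 293.0], [454.0, 303.0], [461.0, 309.0]]
  hood z 120 385 [151.3 153.4 155.4]
  hood z 150 420 [154.3 156.3 158.3]
  hood z 180 456 [157.2 159.3 161.4]
  hood z 210 492 [160.4 162.2 164. ]
  hood z 240 1095 [137.6 162.7 166.6]
wrist 703 [[171.9, -13.2, 246.7], [179.0, -1.3, 251.8], [186.6, 9.7, 253.5]] [[292.0, 218.0], [309.0, 228.0], [325.0, 238.0]]
  hood z 240 5232 [132.6 147.9 164.4]
```

Run:
```python
from h import *
plan(own2w(181.5,-0.5,238),Rdown(YAW+np.pi/2),1)
b=lambda a:np.array([-168*np.cos(a)+52*np.sin(a),-(168*np.sin(a)+52*np.cos(a))])
p=b(1.66)
for a in np.arange(1.54,-.01,-.14): print(round(a,2),(b(a)-p).round(0))
```

```text
1 [-2.6, -7.5, 111.6] [0.021, -0.004, 0.001]
1.54 [-20.  -7.]
1.4 [-44. -12.]
1.26 [-69. -13.]
1.12 [-93. -11.]
0.98 [-117.   -6.]
0.84 [-140.    3.]
0.7 [-162.   15.]
0.56 [-181.   29.]
0.42 [-199.   47.]
0.28 [-214.   66.]
0.14 [-226.   88.]
-0.0 [-235.  111.]
```

>>> apply_moves --motion '[{"linear":[-2.6,-9,20],"turn":[0.021,-0.004,0],"hand":70},{"linear":[-2.6,-9,50],"turn":[0.021,-0.004,0],"hand":70},{"linear":[-2.6,-8,85],"turn":[0.021,-0.004,0],"hand":70},{"linear":[-2.6,-7.5,108],"turn":[0.021,-0.004,0],"hand":70},{"linear":[-2.6,-7.5,111],"turn":[0.021,-0.004,0],"hand":70}]'

```text
clock: 30.4
position: [696.2, 276.4, 232.4]
orientation: [[-0.204, 0.979, -0.009], [0.979, 0.204, -0.003], [-0.001, -0.01, -1.0]]
wrist_force: [-0.9, 0.5, -0.7]
grip_width: 59.9
```

>>> apply_moves --motion '[{"linear":[0,0,0],"turn":[0,0,0],"hand":15},{"linear":[0,0,0],"turn":[0,0,0],"hand":15},{"linear":[0,0,0],"turn":[0,0,0],"hand":15},{"linear":[0,0,0],"turn":[0,0,0],"hand":15},{"linear":[0,0,0],"turn":[0,0,0],"hand":15}]' --squeeze 30

```text
clock: 30.82
position: [696.8, 276.7, 235.0]
orientation: [[-0.204, 0.979, -0.007], [0.979, 0.204, -0.002], [-0.0, -0.007, -1.0]]
wrist_force: [-0.4, -0.7, 2.1]
grip_width: 24.9
```

>>> apply_moves --motion '[{"linear":[0,-10,-4],"turn":[0,0,0],"hand":15},{"linear":[0,-20,-7],"turn":[0,0,0],"hand":15},{"linear":[0,-32,-10],"turn":[0,0,0],"hand":15},{"linear":[0,-44,-12],"turn":[0,0,0],"hand":15},{"linear":[0,-69,-13],"turn":[0,0,0],"hand":15}]'

```text
clock: 31.23
position: [631.4, 263.2, 248.4]
orientation: [[-0.204, 0.979, -0.0], [0.979, 0.204, 0.001], [0.001, -0.0, -1.0]]
wrist_force: [4.3, 1.0, -8.9]
grip_width: 25.4
```

>>> apply_moves --motion '[{"linear":[0,-24,2],"turn":[0,0,0],"hand":15},{"linear":[0,-36,4],"turn":[0,0,0],"hand":15},{"linear":[0,-48,7],"turn":[0,0,0],"hand":15}]'

```text
clock: 31.48
position: [584.8, 253.6, 241.6]
orientation: [[-0.204, 0.979, 0.005], [0.979, 0.204, 0.002], [0.001, 0.006, -1.0]]
wrist_force: [5.9, 2.3, -7.8]
grip_width: 25.4
```

>>> apply_moves --motion '[{"linear":[0,-12,6],"turn":[0,0,0],"hand":15},{"linear":[0,-23,11],"turn":[0,0,0],"hand":15},{"linear":[0,-34,17],"turn":[0,0,0],"hand":15},{"linear":[0,-45,23],"turn":[0,0,0],"hand":15},{"linear":[0,-55,30],"turn":[0,0,0],"hand":15}]'

```text
clock: 31.9
position: [533.0, 242.9, 214.0]
orientation: [[-0.204, 0.979, 0.014], [0.979, 0.204, 0.005], [0.002, 0.014, -1.0]]
wrist_force: [2.8, 0.3, 1.0]
grip_width: 24.9
```

>>> apply_moves --motion '[{"linear":[0,-10,8],"turn":[0,0,0],"hand":15},{"linear":[0,-19,17],"turn":[0,0,0],"hand":15},{"linear":[0,-28,26],"turn":[0,0,0],"hand":15}]'

```text
clock: 32.15
position: [507.7, 237.8, 190.3]
orientation: [[-0.204, 0.979, 0.021], [0.979, 0.204, 0.007], [0.002, 0.022, -1.0]]
wrist_force: [2.1, 1.0, 0.4]
grip_width: 25.2
```

Run:
```python
from h import *
s=observe(); p=s["position"]; print(p,s["wrist_force"],s["grip_width"])
d=p[:2]-O; print('own',d[0]*np.cos(YAW)+d[1]*np.sin(YAW),-d[0]*np.sin(YAW)+d[1]*np.cos(YAW))
```

```text
[507.69969953 237.76956213 190.27638669] [2.08444816 1.00347833 0.39415828] 25.191202046073673
own -15.245780899947993 -0.14438771345535306
```

>>> apply_moves --motion '[{"linear":[0,-8,11],"turn":[-0.02,0,0],"hand":15},{"linear":[0,-13,18],"turn":[-0.02,0,0],"hand":15},{"linear":[0,-18,26],"turn":[-0.02,0,0],"hand":15},{"linear":[0,-22,34],"turn":[-0.02,0,0],"hand":15},{"linear":[0,-26,42],"turn":[-0.02,0,0],"hand":15}]'

```text
clock: 32.57
position: [481.3, 232.3, 147.6]
orientation: [[-0.204, 0.978, 0.037], [0.979, 0.204, 0.01], [0.002, 0.038, -0.999]]
wrist_force: [-3.7, -1.0, 4.9]
grip_width: 25.1
```

>>> apply_moves --motion '[{"linear":[0,-3,8],"turn":[0,0,0],"hand":15},{"linear":[0,-5,14],"turn":[0,0,0],"hand":15},{"linear":[0,-5,16],"turn":[0,0,0],"hand":15}]'

```text
clock: 32.82
position: [474.5, 230.9, 129.7]
orientation: [[-0.204, 0.978, 0.031], [0.979, 0.204, 0.008], [0.002, 0.032, -0.999]]
wrist_force: [-7.8, -0.7, 4.6]
grip_width: 25.1
```

>>> apply_moves --motion '[{"linear":[0,1,3],"turn":[0,0,0],"hand":15},{"linear":[0,1,5],"turn":[0,0,0],"hand":15},{"linear":[0,1,5],"turn":[0,0,0],"hand":15}]'

```text
clock: 33.07
position: [474.2, 230.9, 127.8]
orientation: [[-0.204, 0.979, 0.026], [0.979, 0.204, 0.007], [0.001, 0.027, -1.0]]
wrist_force: [-14.9, -5.5, 25.1]
grip_width: 25.1
```

>>> apply_moves --motion '[{"linear":[0,0,-3],"turn":[0,0,0],"hand":50},{"linear":[0,0,-3],"turn":[0,0,0],"hand":50},{"linear":[0,0,-40],"turn":[0.027,0,0],"hand":50},{"linear":[0,0,-60],"turn":[0.027,0,0],"hand":0},{"linear":[0,0,-60],"turn":[0.027,0,0],"hand":0}]'

```text
clock: 33.48
position: [477.1, 232.0, 192.2]
orientation: [[-0.204, 0.979, 0.01], [0.979, 0.204, 0.005], [0.003, 0.01, -1.0]]
wrist_force: [0.8, 0.1, 0.3]
grip_width: 19.6
```

>>> apply_moves --motion '[{"linear":[0,0,0],"turn":[0,0,0],"hand":0},{"linear":[0,0,10],"turn":[0,0,0],"hand":0},{"linear":[0,0,20],"turn":[0,0,0],"hand":0}]'

```text
clock: 33.73
position: [477.3, 232.1, 170.8]
orientation: [[-0.204, 0.979, 0.01], [0.979, 0.204, 0.005], [0.003, 0.011, -1.0]]
wrist_force: [-1.4, -0.1, -0.6]
grip_width: -0.2
```

Run:
```python
from h import *
s=observe(); p=s["position"]; print(s["clock"],p,s["wrist_force"],s["grip_width"])
def ow(w): d=w[:,:2]-O; cc,s=np.cos(YAW),np.sin(YAW); return np.c_[d[:,0]*cc+d[:,1]*s,-d[:,0]*s+d[:,1]*cc,w[:,2]]
print('tcp own',ow(p[None]))
c=cam("scene"); save(c,'scene10'); im,D,K,k1,P=c
ys,xs=np.mgrid[0:480,0:640].reshape(2,-1); z=D[ys,xs]; q=cv2.undistortPoints(np.stack([xs,ys],1).astype(float)[:,None],K,np.array([k1,0,0,0.]))[:,0]
o=ow(np.c_[q*z[:,None],z]@P[:3,:3].T+P[:3,3]); g=cv2.cvtColor(im,cv2.COLOR_BGR2GRAY)[ys,xs]
m=(z>0)&(abs(o[:,1])<55)&(o[:,0]>-40)&(o[:,0]<105)&(o[:,2]>112)&(o[:,2]<140); h=o[m]; print(m.sum(),np.linalg.lstsq(np.c_[h[:,0],h[:,1],np.ones(len(h))],h[:,2],rcond=None)[0])
m=(g<50)&(z>0)&(abs(o[:,0]+45)<35)&(abs(o[:,1])<25)&(o[:,2]>128)&(o[:,2]<162); print('bar',m.sum(),np.percentile(o[m],[3,50,97],axis=0).round(1).tolist() if m.sum() else '')
```

```text
33.7333 [477.29212986 232.0796031  170.79592537] [-1.35696562 -0.08765158 -0.60607184] -0.15045357578106408
tcp own [[-46.17552143   0.44474518 170.79592537]]
3626 [1.77639773e-03 7.05760333e-03 1.27084483e+02]
bar 123 [[-48.1, -10.2, 131.9], [-38.0, 0.6, 149.4], [-35.0, 11.5, 154.0]]
```

The hood plane fits a slope of 0.002, so it is shut. I'll confirm with a light press on the bar.

>>> apply_moves --motion '[{"linear":[0,0,10],"turn":[0,0,0],"hand":0},{"linear":[0,0,15],"turn":[0,0,0],"hand":0},{"linear":[0,0,18],"turn":[0,0,0],"hand":0},{"linear":[0,0,20],"turn":[0,0,0],"hand":0}]'

```text
clock: 34.12
position: [473.4, 230.6, 150.9]
orientation: [[-0.204, 0.979, -0.002], [0.979, 0.204, -0.0], [0.0, -0.002, -1.0]]
wrist_force: [-16.2, -6.1, 40.6]
grip_width: 0.2
```

The hood is firmly shut (contact at 151 mm, where the shut bar's top should be). Now the start key.

Run:
```python
from h import *
T=pose(); T2=T.copy(); T2[2,3]+=60
Rt=Rtilt(YAW+np.pi/2,-0.262); P=own2w(-102,-46.7,102)
plan(P-Rt[:,2]*40,Rt,1,T2)
```

```text
1 [-46.4, -62.0, 70.4] [-0.264, -0.001, 0.001]
```

>>> apply_moves --motion '[{"linear":[0,0,-30],"turn":[0,0,0],"hand":0},{"linear":[0,0,-60],"turn":[0,0,0],"hand":0},{"linear":[0,0,-60],"turn":[0,0,0],"hand":0}]'

```text
clock: 34.37
position: [476.9, 232.0, 215.7]
orientation: [[-0.204, 0.979, 0.007], [0.979, 0.204, 0.003], [0.002, 0.007, -1.0]]
wrist_force: [1.7, 0.5, 1.4]
grip_width: 0.1
```

>>> apply_moves --motion '[{"linear":[-23,-32,5],"turn":[-0.12,0,0],"hand":0},{"linear":[-46,-64,25],"turn":[-0.24,0,0],"hand":0},{"linear":[-46,-64,50],"turn":[-0.264,0,0],"hand":0},{"linear":[-46,-64,70],"turn":[-0.264,0,0],"hand":0},{"linear":[-46,-64,70],"turn":[-0.264,0,0],"hand":0}]'

```text
clock: 34.78
position: [416.8, 171.5, 138.7]
orientation: [[-0.204, 0.946, 0.25], [0.979, 0.197, 0.053], [0.001, 0.256, -0.967]]
wrist_force: [0.1, 0.5, -0.7]
grip_width: -0.2
```

Run:
```python
from h import *
s=observe(); print(s["clock"],s["position"],s["wrist_force"])
Rt=Rtilt(YAW+np.pi/2,-0.262); P=own2w(-102,-46.7,102); plan(P-Rt[:,2]*8,Rt,1)
c=cam("wrist"); save(c,'w20'); g=cv2.cvtColor(c[0],cv2.COLOR_BGR2GRAY)
T=pose(); im,D,K,k1,Pm=c; q=np.linalg.inv(Pm)@np.r_[P,1]; print('expected px',K[0,0]*q[0]/q[2]+K[0,2],K[1,1]*q[1]/q[2]+K[1,2],q[2])
cv2.imwrite('pics/w20.png',c[0])
```

```text
34.7833 [416.75579226 171.51578611 138.66435942] [ 0.13023189  0.50171025 -0.73422725]
1 [-0.1, 5.8, 31.5] [-0.003, -0.001, 0.001]
expected px 313.9514992868639 285.97486746882936 198.11948725049893
```

View pics/w20.png

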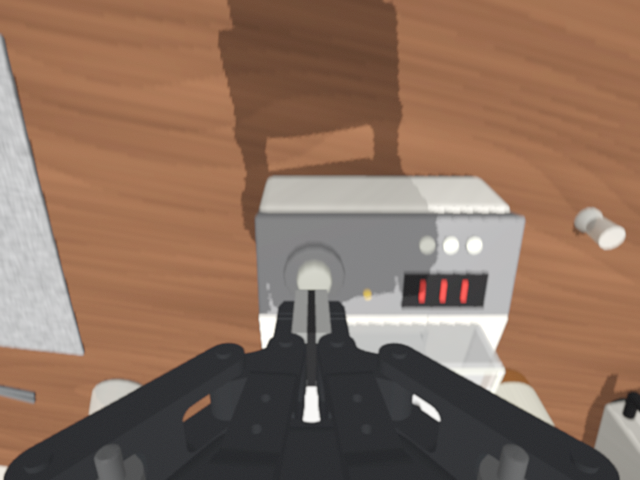

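The key is at (314,280), about 3 mm nearer the robot than predicted. I'll adjust and press along the panel normal.

>>> apply_moves --motion '[{"linear":[1,3.3,12],"turn":[-0.003,0,0],"hand":0},{"linear":[1,3.3,22],"turn":[-0.003,0,0],"hand":0},{"linear":[1,3.3,30],"turn":[-0.003,0,0],"hand":0},{"linear":[1,3.3,30],"turn":[-0.003,0,0],"hand":0}]'

```text
clock: 35.17
position: [432.7, 176.7, 113.4]
orientation: [[-0.204, 0.944, 0.258], [0.979, 0.197, 0.055], [0.001, 0.264, -0.965]]
wrist_force: [-0.9, -0.2, -0.4]
grip_width: 0.1
```

>>> apply_moves --motion '[{"linear":[0,0,3],"turn":[0,0,0],"hand":0},{"linear":[0,0,6],"turn":[0,0,0],"hand":0},{"linear":[0,0,8],"turn":[0,0,0],"hand":0},{"linear":[0,0,9],"turn":[0,0,0],"hand":0}]'

```text
clock: 35.5
position: [435.3, 177.3, 104.8]
orientation: [[-0.204, 0.944, 0.258], [0.979, 0.197, 0.055], [0.001, 0.264, -0.965]]
wrist_force: [-0.8, 0.3, -0.5]
grip_width: 0.3
```

>>> apply_moves --motion '[{"linear":[0,-4,0],"turn":[0,0,0],"hand":0},{"linear":[0,-4,2],"turn":[0,0,0],"hand":0},{"linear":[0,-4,4],"turn":[0,0,0],"hand":0}]'

```text
clock: 35.75
position: [431.9, 176.6, 99.8]
orientation: [[-0.204, 0.944, 0.257], [0.979, 0.197, 0.055], [0.001, 0.263, -0.965]]
wrist_force: [-2.9, -0.4, 2.3]
grip_width: -0.2
```

>>> apply_moves --motion '[{"linear":[0,0,2],"turn":[0,0,0],"hand":0},{"linear":[0,0,4],"turn":[0,0,0],"hand":0},{"linear":[0,0,5],"turn":[0,0,0],"hand":0}]'

```text
clock: 36.0
position: [432.9, 176.8, 96.6]
orientation: [[-0.204, 0.945, 0.255], [0.979, 0.197, 0.054], [0.001, 0.261, -0.965]]
wrist_force: [-18.2, -5.1, 34.7]
grip_width: -0.1
```

Spring travel, then a hard stop about 4 mm in: the key is fully pressed. Retreat and run the last checks.

>>> apply_moves --motion '[{"linear":[0,0,-15],"turn":[0,0,0],"hand":0},{"linear":[0,0,-50],"turn":[0,0,0],"hand":0},{"linear":[0,-30,-80],"turn":[0,0,0],"hand":0},{"linear":[0,-50,-110],"turn":[0,0,0],"hand":0},{"linear":[0,-50,-110],"turn":[0,0,0],"hand":0}]'

```text
clock: 36.42
position: [357.0, 161.3, 194.6]
orientation: [[-0.205, 0.943, 0.264], [0.979, 0.197, 0.057], [0.002, 0.27, -0.963]]
wrist_force: [1.0, 0.3, 0.2]
grip_width: 0.1
```

Run:
```python
from h import *
s=observe(); print(s["clock"],s["position"],s["wrist_force"])
def ow(w): d=w[:,:2]-O; cc,s=np.cos(YAW),np.sin(YAW); return np.c_[d[:,0]*cc+d[:,1]*s,-d[:,0]*s+d[:,1]*cc,w[:,2]]
for n in("scene",):
    c=cam(n); im,D,K,k1,P=c
    ys,xs=np.mgrid[0:480,0:640].reshape(2,-1); z=D[ys,xs]; q=cv2.undistortPoints(np.stack([xs,ys],1).astype(float)[:,None],K,np.array([k1,0,0,0.]))[:,0]
    w=np.c_[q*z[:,None],z]@P[:3,:3].T+P[:3,3]; o=ow(w)
    m=(z>0)&(abs(o[:,1])<55)&(o[:,0]>-40)&(o[:,0]<105)&(o[:,2]>112)&(o[:,2]<140); h=o[m]; print('hood',m.sum(),np.linalg.lstsq(np.c_[h[:,0],h[:,1],np.ones(len(h))],h[:,2],rcond=None)[0].round(4))
    a=load('scene0')[0].astype(int); d=np.abs(a-im.astype(int)).max(2); fl=d[285:350,270:325]; print('flask change',np.median(fl),np.percentile(fl,95))
    cv2.imwrite('pics/final.png',im)
bot.job_done()
```

```text
36.4167 [356.98554077 161.31733031 194.59639119] [1.02940836 0.30406918 0.17956808]
hood 3617 [2.500000e-03 7.000000e-03 1.270622e+02]
flask change 8.0 11.0
the job is handed in; nothing more can be done
```

The dry-block heater job is finished and handed in at about 36 s of the 210 s allowed. Two blocks were on the mat; the third was absent.

- **Hood:** I opened it by its grip, and after both blocks were in I closed it again. The last depth fit of its top had a slope of 0.0025, so it is shut. A light press on the bar met a stop at 151 mm, against 152 mm expected when shut.
- **Blocks:** The wells-down block was turned over in two quarter turns, then both were put in the middle and front places. The last wrist picture, taken before the hood was closed, showed both wells up and level, about 4 mm apart. The depth reading put their tops at 108.3 mm, which is about the expected 110 mm because this camera reads 1–2 mm low.
- **Start key:** I pressed it along the panel normal, with about 4 mm of spring travel to a hard stop. I could not read the key travel itself.
- **Flask:** It was not touched, and its patch in the scene image is essentially unchanged.

**Checks that disagreed or came close:**
- **Hinge position:** My estimates ranged from about 115 to 126 mm from the heater centre. As a result the first grip on the bar was about 10 mm off centre, with no effect on the outcome.
- **Press forces:** The fingertip forces peaked at about 44 N on the hood bar and 40 N on the key. These are close to the 40 N limit for the arm or gripper body, though only the fingertips were touching.

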